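Load and lock the masala box

ROBOT

A 6-joint arm with a two-finger parallel gripper is mounted at the origin on the work surface. World frame = base frame: x ahead of the robot, y to its left, z up, the work surface at z = 0. Lengths are in m, angles in rad, forces in N, time in s.
With the tool pointing down it reaches from about 0.25 to 0.725 m from the base axis. Payload 4 kg.
Tool frame: the origin (TCP) lies midway between the tips of the shut fingers; the grasp point (between the pads) lies 19 mm behind it; z points along the fingers, y is the direction in which the jaws open and shut (so a half turn about z gives the same grasp; the last joint's range is limited). The gripper opens to 85 mm and grips with 20 to 120 N. Pads are 22 mm wide; open, the fingers measure 114 mm over their backs; the gripper's body (76 mm by 85 mm) begins 54 mm behind the grasp point. The pads swing forward as they close: fully open they stand 13 mm farther back than shut.
Start: joints at [1.159, 0.241, 0.005, 1.335, 0, 1.571], TCP at [0.2, 0.458, 0.231] pointing down, gripper open.
Joint ranges: [-2.72, 2.72], [-1.05, 1.87], [-1.09, 1.28], [-1.99, 2.15], [-1.42, 1.44], [-3.14, 3.14]. Speed limits (rad/s): [2.79, 2.79, 3.14, 3.14, 3.14, 3.14].

INTERFACE

Orientations are given as a unit quaternion [x, y, z, w].
In Python, from workcell import get_obs, camera, camera_model, job_done, masks_of gives the robot as it stands.
- The arm moves only by the tool jog_arm, never from a script. Its argument "deltas" is a list that holds one entry, the list of rows, each a list of 7 numbers: the shift along the tool's x, y, z in mm, then the turn, a rotation vector about the tool's x, y, z in degrees, then the finger opening in mm, from 0 to 85.4. A call has 1 to 5 rows; each row shifts and turns the pose as measured when the row begins, along the tool's axes as they then stand; what a row does not reach is not made up. A row lasts 1/10 s, in which the tool goes at most 50 mm and 8.59 degrees, less where a joint would pass 70% of its speed; a pose out of reach is approached as far as the arm can. A call with a gripper value outside its range is refused whole. The fingers move at their own pace and stop on an object; the grip force is fixed at half the most. Time passes only in rows, so rows that do not move let the fingers close. It gives the time, the measured TCP pose, the force and the opening at its end, in the units of the state.
- get_obs(): the state, without advancing time (a new reading comes with each control period).
- camera(name): name is "side" or "top"; returns the picture (384x512x3 uint8, red, green, blue); there is no depth.
- camera_model(name): a dict with "fovy" (degrees; the focal length in pixels is half the picture's height over the tangent of half this angle, whatever the lens; pixels are square), "cx", "cy" (the principal point, pixels), "pose" (4x4, takes a point from camera to world coordinates). Camera axes: x right, y down, z forward; pixel columns grow to the right and rows downward; lengths in m; the calibration is good to about 2 mm. A picture is of the moment at which its call begins. camera_model takes no time and is no camera call.
- job_done(): hands the job in, once; it reports no verdict.
Trained networks look in the newest picture that a camera, given by its name, has taken for a name from the list of things; names that differ only in an ending like _2 or _b are one class to them, and where a whole thing is asked for, a point or a joint stands for the part that bears it (a point fixed in the world has none). Each returns a list of dicts, best first, with "conf" (0 to 1); they miss things now and then, are a little off and sometimes report something else, mostly with a low value. They report only what shows in the picture. A call takes as long as a camera call. They do not tell look-alikes from the thing itself.
- masks_of(target, camera): "pixels" (384x512 bool, what is visible of it) and "at" ([column, row] in pixels, amid what is visible of it).
The state is a dict: "clock": time; "joint_pos": joint angles; "joint_vel": joint speeds; "tau": joint torques, N m; "eef_pos": TCP position; "tool_rot": TCP orientation; "ft_force": force on the tool from outside, world axes, zero at the start; "ft_torque": the same for the moment, N m; "grip_width": finger opening in m.
Only numpy, scipy, OpenCV 4.12 (cv2) and the standard library are available. Lean on these libraries where they do the work, as an engineer would, in place of code of your own. Each camera call takes 0.05 s, during which the arm holds its last target. There are 200 camera calls.

TASK

Pack the masala box for travel: slide its lock fully open to the stop, prise up the lid with the flat blade tool through the slot in the front, and swing the lid up until it stands open. Stand every small amber glass jar upright inside the box, shut the lid, and slide the lock fully home to its stop. Leave the blade lying flat on its white ceramic rest, and do not disturb the white ceramic jar, the steel cup or the exhaust switch.

Things in the scene. Friction and masses are not known exactly. Their poses are not given: they have to be found in the camera images.
- masala_box: Steel spice box fixed to the counter, outer 130 (x) x 210 (y) x 52 mm high, walls and floor 5 mm, no dividers. Origin: centre of its underside; x points from its front (robot side) to its hinge side, y to its left. On the right of its front stands a black lock housing, reaching 32 mm out from the front face, y = -115 to -15 mm, 48 mm high. Top of the shut lid: 56 mm.
- lid (a joint): Lid angle in rad: 0 shut, grows as it opens upward about the rear top edge, stop at 1.75 (leaning a little back). Aluminium plate 130 x 210 x 4 mm, 110 g, no handle, flush with the front face; its front right corner is cut out (20 mm in x, from y = -72 mm to the right edge). A stiff hinge (friction 0.1 N m) lets it stay where it is left.
- lid_hinge (a point): Middle of the hinge line: box frame x = +65, y = 0, z = 52 mm (level with the lid's underside). The axis runs along the box's y.
- lid_edge (a point): On the lid's outer (upper) face at its free front edge, 130 mm from the hinge line, straight above the slot (box y = +29 mm); moves with the lid.
- prise_slot (a point): Centre of the slot in the front face for prising: box frame x = -65, y = +29, z = 46 mm. The slot is cut through the 5 mm front wall just under the lid: 48 mm wide (y = 5 to 53 mm), 12 mm high (z = 40 to 52 mm).
- lock (a joint): Position of the lock in m: 0 = fully home (locked: its tongue lies over the lid's front edge and really holds it down), 0.040 = fully open at the other stop (the lid is free beyond about 0.034). It opens towards the box's -y. Friction 1.5 N; stays where it is left. Starts up to 6 mm off home.
- lock_grip (a point): Middle of the top of the lock's grey upright grip, 76 mm above the counter, box x = -81, y = -45 mm when home; moves with the lock. The grip is 16 mm (box x) by 12 mm (box y) and stands 28 mm above the housing. Pinch it along the box's y. A 5 mm thick, 10 mm wide tongue runs from it in box +x, 58 to 63 mm above the counter.
- blade: Blade tool lying flat, 90 g: black handle 105 mm long, 16 mm wide, 22 mm high, from x = -85 to +20 mm; steel blade 24 mm wide and 2.5 mm thick, level with the handle's underside, its tip at x = +100 mm. Origin: on its underside at the grip point, near the balance point; x towards the blade's tip, z up.
- blade_tip (a point): Middle of the blade's tip: blade frame x = 100, y = 0, z = 1.25 mm.
- rest: White ceramic rest for the blade, a flat fixed slab 240 (x) x 100 (y) x 6 mm high, to the right of the box. Origin: centre of its underside.
- jar1: Squat amber glass spice jar with a flat steel cap, a closed upright cylinder 36 mm in diameter and 40 mm high, about 70 g, standing on the counter. Origin: centre of its underside; z up. Between two and four of the jars are there at a start.
- jar2: Squat amber glass spice jar with a flat steel cap, a closed upright cylinder 36 mm in diameter and 40 mm high, about 70 g, standing on the counter. Origin: centre of its underside; z up. Between two and four of the jars are there at a start.
- jar3: Squat amber glass spice jar with a flat steel cap, a closed upright cylinder 36 mm in diameter and 40 mm high, about 70 g, standing on the counter. Origin: centre of its underside; z up. Between two and four of the jars are there at a start.
- jar4: Squat amber glass spice jar with a flat steel cap, a closed upright cylinder 36 mm in diameter and 40 mm high, about 70 g, standing on the counter. Origin: centre of its underside; z up. Between two and four of the jars are there at a start.
- ceramic_jar: Bystander: white ceramic jar with a lid, 100 mm in diameter, 138 mm high, beyond the box. Origin: centre of its underside.
- steel_cup: Bystander: open steel cup, 72 mm in diameter, 85 mm high. Origin: centre of its underside.
- exhaust_switch (a joint): Bystander: white plastic toggle switch for the exhaust on a tile at the far right; angle in rad, 0 as it starts.
Mind the look-alikes: they are no part of the job. What is shaped like the jar2 but brown or green is not meant.

How it is judged:
By the outcome, as a careful person would: the job done as asked, in the order asked, and still so for the second after the job is handed in, with the robot touching nothing.
Of jar1, jar2, jar3, jar4 only 2 to 4 are there at a start; the rules pass over those that are not, and their reading is None.
At some moment in a run one of jar1, jar2, jar3, jar4 may be knocked a few centimetres aside while the robot is not near it.
It also fails if it takes over 210 s, if anything falls off the work surface, if the arm or the gripper's body presses on something with over 40 N, if the wrist force passes 120 N, or if a joint passes its speed limit or range.

## Working session

There is one attempt and no reset: what is moved stays moved. The work goes in short steps, Python scripts to look and compute and a tool call to move; the robot and the scene stay as the last step left them, time stands still between calls to the robot, and variables do not carry over. Pictures are saved under pics/ and viewed, about 12 in all and at most 16, crops included, and the job is handed in when it is done.

Besides the shell and the picture viewer there is one more tool, called after "Call:" as name([rows], argument=value, ...), one row to a line, values as JSON. jog_arm: Moves the arm, as the interface text tells. Its arguments: {"type":"object","properties":{"deltas":{"type":"array"}},"required":["deltas"]}

```bash
mkdir -p pics; ls; cat > h.py <<'E'
import numpy as np,cv2
from workcell import *
from scipy.spatial.transform import Rotation as R
def snap(n,f):
    im=camera(n); cv2.imwrite('pics/'+f,im[:,:,::-1]); return im
def K(n):
    m=camera_model(n); return 192/np.tan(np.radians(m['fovy'])/2),m['cx'],m['cy'],np.array(m['pose'])
def ray(n,uv,z):
    f,cx,cy,P=K(n); d=P[:3,:3]@np.array([(uv[0]-cx)/f,(uv[1]-cy)/f,1]); o=P[:3,3]
    return o+d*(z-o[2])/d[2]
def proj(n,p):
    f,cx,cy,P=K(n); q=P[:3,:3].T@(np.array(p)-P[:3,3]); return np.array([cx+f*q[0]/q[2],cy+f*q[1]/q[2]])
def st():
    o=get_obs(); print({k:np.round(o[k],4).tolist() for k in ['clock','eef_pos','tool_rot','ft_force','grip_width']}); return o
E
python3 - <<'E'
from h import *
t=snap('top','t0.png'); s=snap('side','s0.png')
for n in ['top','side']:
    m=camera_model(n); print(n,m['fovy'],m['cx'],m['cy'],np.round(m['pose'],3).tolist())
for n in ['top','side']:
    for x in ['masala_box','blade','rest','jar1','ceramic_jar','steel_cup','lock_grip','exhaust_switch','lid']:
        print(n,x,[(np.round(d['at']).tolist(),round(d['conf'],2),int(d['pixels'].sum())) for d in masks_of(x,n)])
st()
cv2.imwrite('pics/c0.png',np.hstack([t,s])[:,:,::-1])
E
```

```text
pics
top 52.871328095514365 261.888183393185 182.53660592180623 [[-0.018, -0.975, 0.223, 0.372], [-1.0, 0.016, -0.01, 0.011], [0.006, -0.223, -0.975, 1.189], [0.0, 0.0, 0.0, 1.0]]
side 49.42582903682088 251.50113695260526 183.75300999373837 [[-0.905, -0.302, 0.299, 0.31], [-0.425, 0.628, -0.652, 0.704], [0.009, -0.717, -0.697, 0.826], [0.0, 0.0, 0.0, 1.0]]
top masala_box []
top blade [([370.0, 214.0], 0.59, 419)]
top rest [([266.0, 207.0], 0.58, 3637), ([375.0, 216.0], 0.56, 2064)]
top jar1 [([151.0, 208.0], 0.69, 164), ([142.0, 174.0], 0.63, 162), ([147.0, 247.0], 0.6, 136), ([190.0, 207.0], 0.59, 117), ([213.0, 244.0], 0.57, 120), ([185.0, 242.0], 0.52, 141)]
top ceramic_jar [([299.0, 140.0], 0.75, 1027), ([146.0, 246.0], 0.43, 150)]
top steel_cup [([183.0, 148.0], 0.71, 512), ([371.0, 212.0], 0.26, 412)]
top lock_grip [([183.0, 241.0], 0.73, 150), ([274.0, 233.0], 0.53, 25), ([266.0, 205.0], 0.35, 3606)]
top exhaust_switch [([365.0, 156.0], 0.44, 56)]
top lid [([261.0, 201.0], 0.6, 3033)]
side masala_box [([271.0, 208.0], 0.71, 4594)]
side blade [([328.0, 138.0], 0.74, 454)]
side rest [([323.0, 147.0], 0.78, 1298)]
side jar1 [([214.0, 317.0], 0.89, 399), ([160.0, 310.0], 0.77, 351), ([201.0, 281.0], 0.72, 315), ([281.0, 298.0], 0.68, 330), ([233.0, 273.0], 0.67, 297), ([298.0, 263.0], 0.57, 280), ([263.0, 339.0], 0.56, 412), ([274.0, 200.0], 0.25, 2932)]
side ceramic_jar [([224.0, 148.0], 0.84, 1330), ([330.0, 140.0], 0.18, 463)]
side steel_cup [([170.0, 243.0], 0.68, 1118)]
side lock_grip [([308.0, 197.0], 0.39, 96)]
side exhaust_switch [([269.0, 117.0], 0.51, 67)]
side lid [([271.0, 204.0], 0.61, 2962), ([225.0, 145.0], 0.16, 1345)]
{'clock': 1.0, 'eef_pos': [0.2001, 0.4582, 0.2313], 'tool_rot': [0.2044, 0.9789, 0.0, 0.0], 'ft_force': [-0.0201, 0.115, -0.1647], 'grip_width': 0.0855}
```

View pics/t0.png

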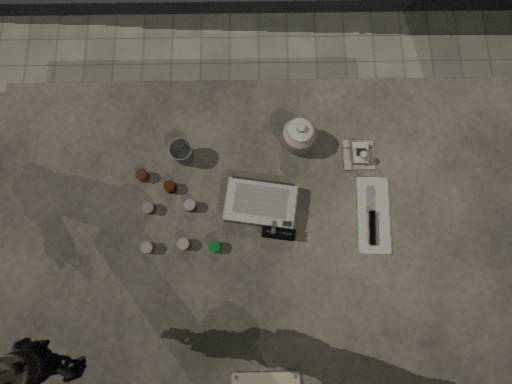

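View pics/s0.png

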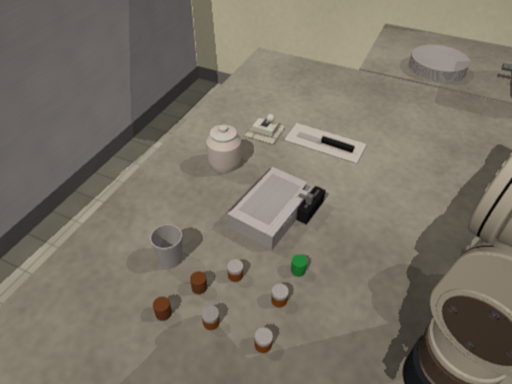

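The top view shows four steel-capped jars at (148,208), (190,205), (147,247) and (183,243). Those are the amber ones. The brown look-alikes are at (142,175) and (170,186), and the green one is at (215,247). The box is at (261,203), the lock at (275,232) and the blade on its rest at (372,215). Next I'll measure and confirm in a crop.

```bash
cat > m.py <<'E'
from h import *
t=camera('top'); 
L=masks_of('lid','top')[0]['pixels']; B=masks_of('blade','top')[0]['pixels']; J=masks_of('jar1','top'); Rr=masks_of('rest','top')
s=camera('side'); Js=masks_of('jar1','side'); Bs=masks_of('blade','side')[0]['pixels']; Ls=masks_of('lid','side')[0]['pixels']
C=masks_of('ceramic_jar','side')[0]; U=masks_of('steel_cup','side')[0]
def rect(M,n,z):
    v,u=np.nonzero(M); P=np.array([ray(n,(a,b),z)[:2] for a,b in zip(u,v)]).astype(np.float32)*1000
    r=cv2.minAreaRect(P); m=P.mean(0); w,V=np.linalg.eigh(np.cov((P-m).T)); print(n,'rect',np.round(r[0],1),np.round(r[1],1),round(r[2],1),'mean',m.round(1),'axis deg',np.degrees(np.arctan2(V[1,1],V[0,1])).round(1))
print('lid');rect(L,'top',.056);rect(Ls,'side',.056)
print('blade');rect(B,'top',.015);rect(Bs,'side',.015)
print('rest')
for d in Rr: rect(d['pixels'],'top',.006)
print('jars')
for n,JJ in (('top',J),('side',Js)):
    im=t if n=='top' else s
    for d in JJ: 
        p=ray(n,d['at'],.03 if n=='top' else .022)
        u,v=np.nonzero(d['pixels']); print(n,np.round(d['at']),p.round(3)[:2],round(d['conf'],2),len(u),im[u,v].mean(0).round())
print('cer',ray('side',C['at'],.06).round(3),'cup',ray('side',U['at'],.042).round(3))
a=cv2.resize(t[150:270,120:400],None,fx=2.8,fy=2.8,interpolation=cv2.INTER_CUBIC)
b=cv2.resize(s[240:360,140:320],None,fx=2,fy=2,interpolation=cv2.INTER_CUBIC); b2=cv2.resize(s[160:250,220:340],None,fx=2.7,fy=2.67,interpolation=cv2.INTER_CUBIC)[:240,:324]
w=784; bb=np.hstack([b,b2]); bb=np.pad(bb,((0,0),(0,w-bb.shape[1]),(0,0)))
cv2.imwrite('pics/c1.png',np.vstack([a[:,:w],bb])[:,:,::-1])
E
python3 m.py
```

```text
lid
top rect [570.2   7.8] [209.7 128.2] 81.0 mean [571.5  10.7] axis deg 85.0Traceback (most recent call last):
  File "m.py", line 9, in <module>
    print('lid');rect(L,'top',.056);rect(Ls,'side',.056)
                                    ~~~~^^^^^^^^^^^^^^^^
  File "m.py", line 7, in rect
    v,u=np.nonzero(M); P=np.array([ray(n,(a,b),z)[:2] for a,b in zip(u,v)]).astype(np.float32)*1000
                                   ~~~^^^^^^^^^^^
  File "h.py", line 9, in ray
    f,cx,cy,P=K(n); d=P[:3,:3]@np.array([(uv[0]-cx)/f,(uv[1]-cy)/f,1]); o=P[:3,3]
              ~^^^
  File "h.py", line 7, in K
    m=camera_model(n); return 192/np.tan(np.radians(m['fovy'])/2),m['cx'],m['cy'],np.array(m['pose'])
ValueError: time passes only in moves, steps and waits
```

```bash
python3 - <<'E'
s=open('h.py').read()
s=s.replace("def K(n):\n","from functools import lru_cache\n@lru_cache\ndef K(n):\n")
open('h.py','w').write(s)
E
python3 m.py
```

```text
lid
top rect [569.4   7.8] [210.  130.1] 81.1 mean [571.3  10. ] axis deg 85.0
side rect [570.4  10.2] [216.4 131. ] 81.8 mean [571.3  19.2] axis deg 84.4
blade
top rect [ 534.  -330.5] [ 25.6 179.2] 86.7 mean [ 535.8 -332.1] axis deg 177.8
side rect [ 532.1 -332.5] [179.7  44.8] 0.5 mean [ 519.3 -330.7] axis deg -178.1
rest
top rect [ 536.1 -341. ] [100.4 238.5] 87.7 mean [ 533.2 -341.9] axis deg 177.3
top rect [456.4 240.5] [40. 33.] 89.0 mean [456.4 240.4] axis deg 76.8
top rect [ 795.4 -118.6] [108.5 127.5] 69.9 mean [ 795.2 -119.3] axis deg 164.9
jars
top [168. 187.] [0.626 0.289] 0.71 153 [74. 49. 32.]
top [188. 208.] [0.562 0.226] 0.7 128 [120. 114. 107.]
top [184. 244.] [0.454 0.233] 0.67 140 [119. 114. 107.]
top [149. 209.] [0.559 0.343] 0.64 151 [101.  95.  87.]
top [148. 248.] [0.442 0.341] 0.6 151 [114. 108. 101.]
top [142. 174.] [0.668 0.371] 0.49 156 [75. 55. 41.]
top [260. 201.] [0.579 0.008] 0.35 2922 [140. 135. 129.]
side [236. 270.] [0.566 0.221] 0.87 317 [129. 112.  98.]
side [211. 318.] [0.561 0.349] 0.78 368 [122. 106.  94.]
side [298. 263.] [0.446 0.142] 0.77 297 [ 39. 108.  50.]
side [279. 295.] [0.454 0.239] 0.73 327 [133. 117. 104.]
side [263. 340.] [0.444 0.346] 0.72 404 [133. 118. 106.]
side [200. 282.] [0.626 0.285] 0.62 351 [89. 55. 33.]
side [160. 310.] [0.667 0.38 ] 0.61 374 [87. 53. 30.]
side [275. 209.] [0.562 0.009] 0.6 4635 [137. 130. 125.]
cer [ 0.785 -0.112  0.06 ] cup [0.738 0.232 0.042]
```

View pics/c1.png

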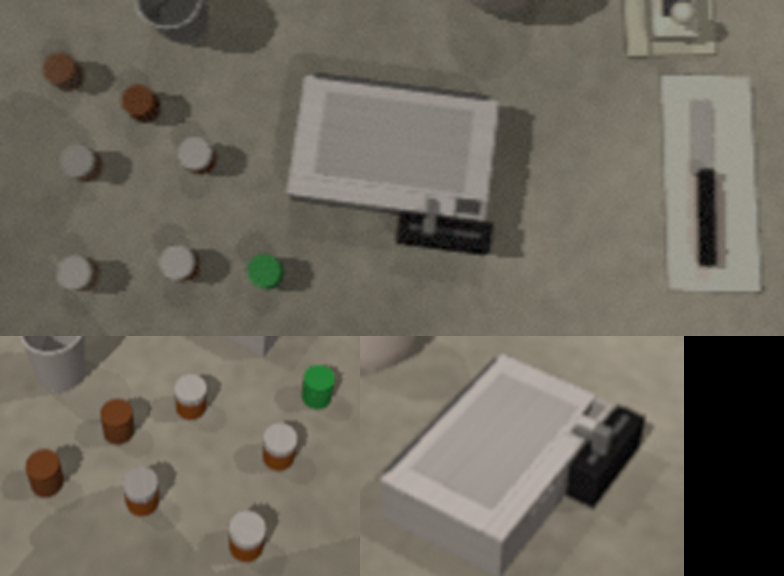

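Amber jars are confirmed at about world (562,224), (454,236), (560,346) and (443,343) mm. Next I'll fit the box from its lid corners and check the result with an overlay.

```bash
cat > b.py <<'E'
from h import *
from scipy.optimize import least_squares
t=camera('top');s=camera('side')
# corners picked: top crop(/2.8+[120,150]); side crop (/2.7 + [220,160])
T=lambda u,v:(u/2.8+120,v/2.8+150); S=lambda u,v:((u-360)/2.7+220,(v-336)/2.67+160)
obs=[('top',T(289,194),(-65,105,56)),('top',T(306,75),(65,105,56)),('top',T(498,100),(65,-105,56)),
('side',S(383,480),(65,105,56)),('side',S(500,357),(65,-105,56)),('side',S(500,540),(-65,105,56))]
def W(p,q): c,s_=np.cos(p[2]),np.sin(p[2]); return np.array([p[0]+c*q[0]-s_*q[1],p[1]+s_*q[0]+c*q[1],q[2]])/1000
f=lambda p:np.concatenate([proj(n,W(p,q))-uv for n,uv,q in obs])
r=least_squares(f,[570,8,-.12],x_scale=[1,1,.01]); print(r.x[:2].round(1),np.degrees(r.x[2]).round(2),f(r.x).reshape(-1,2).round(1).tolist())
p=r.x
lid=[(-65,105,56),(65,105,56),(65,-105,56),(-45,-105,56),(-45,-72,56),(-65,-72,56)]
hou=[(-97,-115,48),(-97,-15,48),(-65,-15,48),(-65,-115,48)]
out=[]
for n,im,o in (('top',t,(215,165)),('side',s,(225,160))):
    im=cv2.resize(im,None,fx=4,fy=4,interpolation=cv2.INTER_CUBIC)
    for poly,c in ((lid,(255,0,0)),(hou,(255,255,0)),([(x,y,0) for x,y in((-65,105),(65,105),(65,-105),(-65,-105))],(0,255,255))):
        cv2.polylines(im,[((np.array([proj(n,W(p,q)) for q in poly])+.5)*4).astype(int)],True,c,1)
    u=((proj(n,W(p,(-81,-45,76)))+.5)*4).astype(int); cv2.circle(im,u,3,(0,255,0),1)
    out.append(im[o[1]*4:o[1]*4+360,o[0]*4:o[0]*4+400])
cv2.imwrite('pics/c2.png',np.hstack(out)[:,:,::-1])
E
python3 b.py
```

```text
[570.    7.1] -8.39 [[-1.5, 0.1], [-1.0, 0.1], [-0.4, -0.0], [-0.6, -1.1], [0.5, -1.9], [1.0, -0.5]]
```

View pics/c2.png

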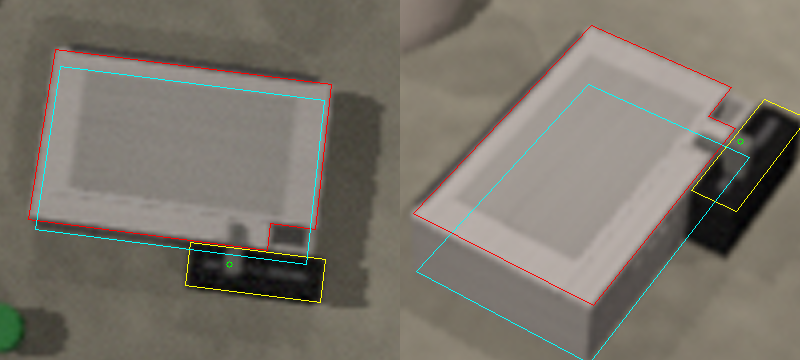

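```bash
cat >> h.py <<'E'
PX,PY,YAW=570.,7.,np.radians(-8.6)
def w2b(p):
    c,s=np.cos(YAW),np.sin(YAW); d=np.array(p[:2])*1000-[PX,PY]; return np.array([c*d[0]+s*d[1],-s*d[0]+c*d[1],p[2]*1000])
def b2w(q):
    c,s=np.cos(YAW),np.sin(YAW); return np.array([PX+c*q[0]-s*q[1],PY+s*q[0]+c*q[1],q[2]])
def where():
    o=get_obs(); r=R.from_quat(o['tool_rot']).as_matrix()
    print('t',o['clock'],'box',w2b(o['eef_pos']).round(1),'world',(1000*np.array(o['eef_pos'])).round(1),'yaw_y',np.degrees(np.arctan2(r[1,1],r[0,1])).round(2),'z',r[:,2].round(3),'F',np.round(o['ft_force'],1),'w',round(o['grip_width']*1000,1)); return o,r
def to(world,yaw=None):  # delta in tool frame (mm) to world target (mm), & turn about tool z for jaw axis at yaw deg
    o,r=where(); d=r.T@(np.array(world)-1000*np.array(o['eef_pos'])); 
    a=0 if yaw is None else -(yaw-np.degrees(np.arctan2(r[1,1],r[0,1])))
    print('now',d.round(1),'turn',round(a,1)); rr=r@R.from_rotvec([0,0,np.radians(a)]).as_matrix(); print('after turn',(rr.T@(np.array(world)-1000*np.array(o['eef_pos']))).round(1))
E
python3 -c "
from h import *
to(b2w([-81,-48,120]),81.4)"
```

```text
t 2.2 box [-433.2  390.8  231.3] world [200.1 458.2 231.3] yaw_y 66.41 z [ 0. -0. -1.] F [-0.4  0.4  0.2] w 85.7
now [-453.7 -332.8  111.3] turn -15.0
after turn [-352.2 -438.8  111.3]
```

Call:
jog_arm([
  [[0, 0, 0, 0, 0, -7.5, 85], [0, 0, 0, 0, 0, -7.5, 85]],
])

```text
clock: 2.4
eef_pos: [0.2001, 0.4582, 0.2313]
tool_rot: [0.071, 0.998, -0.0, -0.0]
ft_force: [0.8, -0.1, -0.1]
grip_width: 0.085
```

Call:
jog_arm([
  [[-29, -36, 6, 0, 0, 0, 85], [-29, -36, 6, 0, 0, 0, 85], [-29, -36, 6, 0, 0, 0, 85], [-29, -36, 6, 0, 0, 0, 85], [-29, -36, 6, 0, 0, 0, 85]],
])

```text
clock: 2.9
eef_pos: [0.3213, 0.2607, 0.2005]
tool_rot: [0.062, 0.998, 0.003, 0.001]
ft_force: [1.0, 0.5, -0.1]
grip_width: 0.0851
```

Call:
jog_arm([
  [[-29, -36, 6, 0, 0, 0, 85], [-29, -36, 6, 0, 0, 0, 85], [-29, -36, 6, 0, 0, 0, 85], [-29, -36, 6, 0, 0, 0, 85], [-29, -36, 6, 0, 0, 0, 85]],
])

```text
clock: 3.4
eef_pos: [0.4471, 0.0558, 0.1703]
tool_rot: [0.062, 0.998, 0.004, 0.004]
ft_force: [1.4, 0.7, -0.2]
grip_width: 0.0852
```

```bash
python3 -c "
from h import *
to(b2w([-81,-48,120]),81.4)"
```

```text
t 3.4 box [-128.8   29.8  170.3] world [447.1  55.8 170.3] yaw_y 82.9 z [ 0.008  0.008 -1.   ] F [ 1.4  0.7 -0.2] w 85.2
now [-45.3 -79.5  49.9] turn 1.5
after turn [-47.4 -78.3  49.9]
```

```bash
cat >> h.py <<'E'
def to(world,yaw=81.4,pitch=0):
    """full rotvec (deg, tool axes) and shift (mm, present axes / goal axes)"""
    o,r=where(); y=np.radians(yaw); Y=np.array([np.cos(y),np.sin(y),0]); Z=np.array([0,0,-1.]); G=np.c_[np.cross(Y,Z),Y,Z]@R.from_rotvec([0,np.radians(pitch),0]).as_matrix()
    d=np.array(world)-1000*np.array(o['eef_pos'])
    print('shift now',(r.T@d).round(1),'rot',np.degrees(R.from_matrix(r.T@G).as_rotvec()).round(2),'shift in goal axes',(G.T@d).round(1))
E
echo
```

Call:
jog_arm([
  [[-23, -40, 25, 0, 0, 1.5, 85], [-23, -39, 25, 0, 0, 0, 85], [0, 0, 0, 0, 0, 0, 85]],
])

```text
clock: 3.7
eef_pos: [0.4844, -0.03, 0.1226]
tool_rot: [0.079, 0.997, 0.004, 0.007]
ft_force: [-0.8, 0.6, -0.2]
grip_width: 0.0852
```

```bash
python3 -c "
from h import *
to(b2w([-81,-48,120]))
t=camera('top');s=camera('side')
a=cv2.resize(t[190:260,225:325],None,fx=4,fy=4,interpolation=3);b=cv2.resize(s[140:240,250:350],None,fx=4,fy=4,interpolation=3)
cv2.imwrite('pics/c3.png',np.hstack([np.pad(a,((0,120),(0,0),(0,0))),b])[:,:,::-1])"
```

```text
t 3.7 box [-79.2 -49.4 122.6] world [484.4 -30.  122.6] yaw_y 80.91 z [ 0.014  0.007 -1.   ] F [-0.8  0.6 -0.2] w 85.2
shift now [1.9 1.3 2.6] rot [ 0.52  0.74 -0.5 ] shift in goal axes [1.8 1.4 2.6]
```

View pics/c3.png

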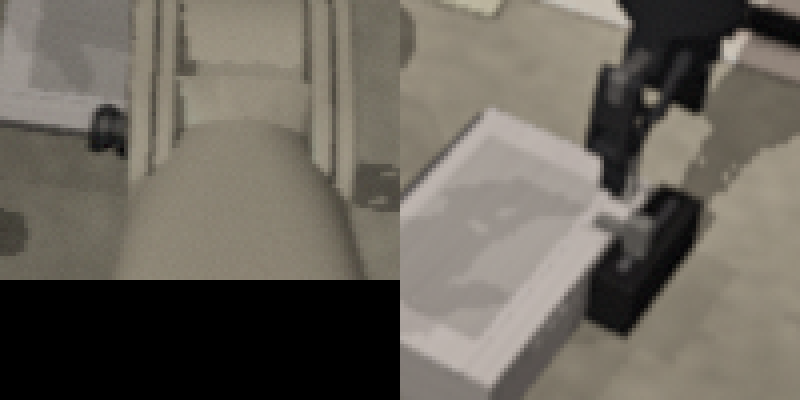

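The side crop shows the gripper above the lock grip at about crop px (635,235), with the lid free of it. Descending and pinching now.

Call:
jog_arm([
  [[2, 1, 20, 0.5, 0.7, -0.5, 85], [0, 0, 22, 0, 0, 0, 85], [0, 0, 22, 0, 0, 0, 85], [0, 0, 4, 0, 0, 0, 85]],
])

```text
clock: 4.2
eef_pos: [0.485, -0.0204, 0.0597]
tool_rot: [0.07, 0.998, 0.002, 0.005]
ft_force: [-0.8, -0.6, 0.3]
grip_width: 0.085
```

```bash
python3 -c "
from h import *
to(b2w([-81,-48,53]))"
```

```text
t 4.2 box [-80.  -39.8  59.7] world [485.  -20.4  59.7] yaw_y 82.03 z [ 0.01   0.003 -1.   ] F [-0.8 -0.6  0.3] w 85.0
shift now [ 1.2 -8.2  6.6] rot [0.26 0.56 0.62] shift in goal axes [ 1.  -8.2  6.7]
```

Call:
jog_arm([
  [[1, -8, 7, 0.3, 0.5, 0.6, 85], [0, 0, 0, 0, 0, 0, 85], [0, 0, 0, 0, 0, 0, 0], [0, 0, 0, 0, 0, 0, 0], [0, 0, 0, 0, 0, 0, 0]],
])

```text
clock: 4.7
eef_pos: [0.4851, -0.0263, 0.0564]
tool_rot: [0.073, 0.997, -0.0, 0.003]
ft_force: [0.5, -0.5, -0.5]
grip_width: 0.0437
```

Call:
jog_arm([
  [[0, 0, 0, 0, 0, 0, 0], [0, 0, 0, 0, 0, 0, 0], [0, 0, 0, 0, 0, 0, 0], [0, 0, 0, 0, 0, 0, 0]],
])

```text
clock: 5.1
eef_pos: [0.4857, -0.0266, 0.0574]
tool_rot: [0.073, 0.997, -0.0, 0.004]
ft_force: [-0.2, -0.8, -1.7]
grip_width: 0.0102
```

```bash
python3 -c "
from h import *
to(b2w([-81,-85,53]))"
```

```text
t 5.1 box [-78.3 -45.8  57.4] world [485.7 -26.6  57.4] yaw_y 81.59 z [ 0.008 -0.001 -1.   ] F [-0.2 -0.8 -1.7] w 10.2
shift now [  2.8 -39.2   4.4] rot [-0.01  0.46  0.19] shift in goal axes [  2.7 -39.2   4.4]
```

Call:
jog_arm([
  [[0, 0, 0, 0, 0, 0, 0], [0, 0, 0, 0, 0, 0, 0]],
])

```text
clock: 5.3
eef_pos: [0.4857, -0.0266, 0.0574]
tool_rot: [0.073, 0.997, -0.0, 0.004]
ft_force: [-0.3, -0.1, 1.2]
grip_width: 0.0099
```

Call:
jog_arm([
  [[0, -10, 0, 0, 0, 0, 0], [0, -10, 0, 0, 0, 0, 0], [0, -10, 0, 0, 0, 0, 0], [0, -7, 0, 0, 0, 0, 0], [0, -5, 0, 0, 0, 0, 0]],
])

```text
clock: 5.8
eef_pos: [0.4798, -0.0655, 0.0574]
tool_rot: [0.072, 0.997, 0.007, 0.005]
ft_force: [4.4, 26.3, -1.1]
grip_width: 0.0105
```

```bash
python3 -c "
from h import *
where()"
```

```text
t 5.8 box [-78.3 -85.1  57.4] world [479.8 -65.5  57.4] yaw_y 81.76 z [ 0.01   0.014 -1.   ] F [ 4.4 26.3 -1.1] w 10.5
```

Call:
jog_arm([
  [[0, 0, 0, 0, 0, 0, 40], [0, 0, 0, 0, 0, 0, 40], [0, 0, 0, 0, 0, 0, 40], [0, 0, -40, 0, 0, 0, 60], [0, 0, -40, 0, 0, 0, 60]],
])

```text
clock: 6.3
eef_pos: [0.4735, -0.069, 0.133]
tool_rot: [0.073, 0.997, 0.007, -0.003]
ft_force: [0.7, -0.1, 0.6]
grip_width: 0.0599
```

```bash
python3 -c "
from h import *
to([526,-330.5,90],87.7)
snap('top','t1.png')
for n in ['side']:
  camera(n)
  print(masks_of('lock_grip',n)[0]['at'],proj(n,b2w([-81,-85,70])/1000))"
```

```text
t 6.3 box [-84.  -89.6 133. ] world [473.5 -69.  133. ] yaw_y 81.61 z [-0.005  0.014 -1.   ] F [ 0.7 -0.1  0.6] w 59.9
shift now [ -90.3 -251.6   39.2] rot [ 0.75 -0.35 -6.09] shift in goal axes [ -62.9 -259.2   43. ]
[313.1, 188.4] [316.79786992 187.41229685]
```

Call:
jog_arm([
  [[-15, -42, 0, 0, 0, 0, 60], [-15, -42, 6, 0, 0, 0, 60], [-15, -42, 6, 0, 0, 0, 60], [-15, -42, 6, 0, 0, 0, 60], [-15, -42, 6, 0.7, -0.4, -6, 60]],
])

```text
clock: 6.95
eef_pos: [0.5201, -0.2897, 0.1041]
tool_rot: [0.014, 1.0, 0.0, 0.003]
ft_force: [-1.0, -0.2, -0.9]
grip_width: 0.06
```

```bash
python3 -c "
from h import *
to([526,-330.5,90],87.7)"
```

```text
t 6.95 box [  -4.9 -300.9  104.1] world [ 520.1 -289.7  104.1] yaw_y 88.42 z [ 0.006  0.    -1.   ] F [-1.  -0.2 -0.9] w 60.0
shift now [ -6.9 -40.6  14.2] rot [0.02 0.32 0.72] shift in goal axes [ -7.5 -40.5  14.1]
```

Call:
jog_arm([
  [[-7, -40, 14, 0, 0.3, 0.7, 60], [0, 0, 0, 0, 0, 0, 60], [0, 0, 0, 0, 0, 0, 60]],
])

```text
clock: 7.25
eef_pos: [0.5228, -0.3369, 0.0822]
tool_rot: [0.023, 1.0, 0.001, -0.004]
ft_force: [0.3, 0.5, -0.1]
grip_width: 0.0603
```

```bash
python3 -c "
from h import *
to([526,-330.5,8],87.7)
s=camera('side')
cv2.imwrite('pics/c4.png',cv2.resize(s[60:180,240:400],None,fx=4,fy=4,interpolation=3)[:,:,::-1])"
```

```text
t 7.25 box [   4.7 -347.1   82.2] world [ 522.8 -336.9   82.2] yaw_y 87.35 z [-0.007  0.002 -1.   ] F [ 0.3  0.5 -0.1] w 60.3
shift now [-3.5  6.4 74.2] rot [ 0.09 -0.42 -0.35] shift in goal axes [-3.   6.5 74.2]
```

View pics/c4.png

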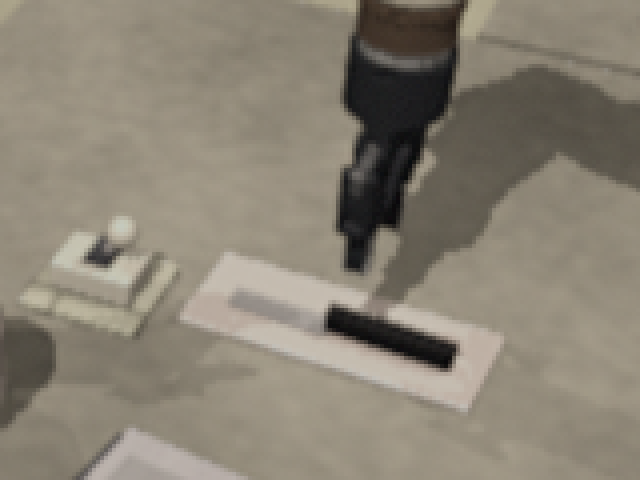

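The blade lies on its rest, with the handle from crop px (330,320) to (455,355), and the gripper is above it. Descending now.

Call:
jog_arm([
  [[-3, 6, 25, 0, -0.4, -0.3, 60], [0, 0, 25, 0, 0, 0, 60], [0, 0, 14, 0, 0, 0, 60], [0, 0, 4, 0, 0, 0, 60], [0, 0, 0, 0, 0, 0, 60]],
])

```text
clock: 7.8
eef_pos: [0.5251, -0.3245, 0.0134]
tool_rot: [0.017, 1.0, 0.001, -0.001]
ft_force: [-0.0, -0.7, -0.3]
grip_width: 0.0595
```

```bash
python3 -c "
from h import *
to([526,-330.5,8.5],87.7)"
```

```text
t 7.8 box [   5.2 -334.5   13.4] world [ 525.1 -324.5   13.4] yaw_y 88.06 z [-0.001  0.002 -1.   ] F [-0.  -0.7 -0.3] w 59.5
shift now [-1.1 -5.9  4.9] rot [ 0.09 -0.08  0.36] shift in goal axes [-1.1 -5.9  4.9]
```

Call:
jog_arm([
  [[-1, -6, 4, 0, 0, 0.3, 60], [0, 0, 0, 0, 0, 0, 60], [0, 0, 0, 0, 0, 0, 0], [0, 0, 0, 0, 0, 0, 0], [0, 0, 0, 0, 0, 0, 0]],
])

```text
clock: 8.3
eef_pos: [0.5284, -0.3315, 0.0133]
tool_rot: [0.019, 1.0, -0.001, 0.002]
ft_force: [1.0, 0.1, 0.5]
grip_width: 0.0167
```

Call:
jog_arm([
  [[0, 0, 0, 0, 0, 0, 0], [0, 0, 0, 0, 0, 0, 0], [0, 0, 0, 0, 0, 0, 0], [0, 0, 0, 0, 0, 0, 0]],
])

```text
clock: 8.7
eef_pos: [0.5284, -0.3317, 0.0135]
tool_rot: [0.019, 1.0, -0.001, 0.002]
ft_force: [-0.7, 0.4, 0.9]
grip_width: 0.0146
```

```bash
python3 -c "
from h import *
where()"
```

```text
t 8.7 box [   9.5 -341.2   13.5] world [ 528.4 -331.7   13.5] yaw_y 87.79 z [ 0.004 -0.002 -1.   ] F [-0.7  0.4  0.9] w 14.6
```

Call:
jog_arm([
  [[0, 0, 0, 0, 0, 0, 30], [0, 0, 0, 0, 0, 0, 30], [0, 0, 4, 0, 0, 0, 30], [0, 0, 2, 0, 0, 0, 30]],
])

```text
clock: 9.1
eef_pos: [0.5287, -0.3319, 0.0075]
tool_rot: [0.019, 1.0, -0.001, 0.003]
ft_force: [1.3, 0.1, 1.0]
grip_width: 0.0301
```

```bash
python3 -c "
from h import *
where()"
```

```text
t 9.1 box [   9.8 -341.2    7.5] world [ 528.7 -331.9    7.5] yaw_y 87.8 z [ 0.005 -0.003 -1.   ] F [1.3 0.1 1. ] w 30.1
```

Call:
jog_arm([
  [[0, 0, 0, 0, 0, 0, 0], [0, 0, 0, 0, 0, 0, 0], [0, 0, 0, 0, 0, 0, 0], [0, 0, 0, 0, 0, 0, 0], [0, 0, 0, 0, 0, 0, 0]],
])

```text
clock: 9.6
eef_pos: [0.5286, -0.3319, 0.0071]
tool_rot: [0.019, 1.0, -0.001, 0.002]
ft_force: [-0.6, -0.1, 0.1]
grip_width: 0.0145
```

Call:
jog_arm([
  [[0, 0, -20, 0, 0, 0, 0], [0, 0, -40, 0, 0, 0, 0], [0, 0, -40, 0, 0, 0, 0], [0, 0, 0, 0, 0, 0, 0]],
])

```text
clock: 10.0
eef_pos: [0.526, -0.3302, 0.1067]
tool_rot: [0.019, 1.0, 0.001, -0.001]
ft_force: [2.5, -0.7, -0.7]
grip_width: 0.0146
```

```bash
python3 -c "
from h import *
to(b2w([-230,29,130]))
s=camera('side');print([(d['at'],d['conf']) for d in masks_of('blade_tip','side')],[(d['at'],d['conf']) for d in masks_of('blade','side')])
cv2.imwrite('pics/c5.png',cv2.resize(s[60:180,240:400],None,fx=4,fy=4,interpolation=3)[:,:,::-1])"
```

```text
t 10.0 box [   6.9 -340.   106.7] world [ 526.  -330.2  106.7] yaw_y 87.8 z [-0.002  0.002 -1.   ] F [ 2.5 -0.7 -0.7] w 14.6
shift now [194.3 393.1 -22.2] rot [ 0.1  -0.14  6.4 ] shift in goal axes [236.9 369.  -23.3]
[([343.5, 116.2], 0.77)] [([339.2, 113.3], 0.83), ([273.5, 208.5], 0.53)]
```

View pics/c5.png

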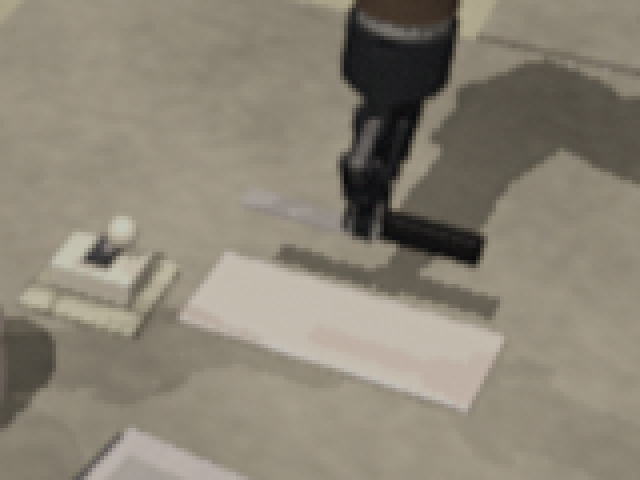

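Call:
jog_arm([
  [[22, 39, -4, 0, 0, 0.6, 0], [22, 39, -4, 0, 0, 0.6, 0], [22, 39, -3, 0, 0, 0.6, 0], [22, 39, -3, 0, 0, 0.6, 0], [22, 39, -3, 0, 0, 0.6, 0]],
])

```text
clock: 10.65
eef_pos: [0.4167, -0.1224, 0.1081]
tool_rot: [0.051, 0.999, 0.007, -0.015]
ft_force: [-0.1, 0.7, -0.1]
grip_width: 0.015
```

Call:
jog_arm([
  [[22, 38, -3, 0, 0, 0.6, 0], [22, 38, -3, 0, 0, 0.6, 0], [22, 38, -3, 0, 0, 0.6, 0], [22, 38, -3, 0, 0, 0.6, 0], [0, 0, 0, 0, 0, 0.6, 0]],
])

```text
clock: 11.15
eef_pos: [0.3331, 0.048, 0.1178]
tool_rot: [0.075, 0.997, 0.007, -0.025]
ft_force: [0.2, 0.3, -1.2]
grip_width: 0.0151
```

```bash
python3 -c "
from h import *
for L in (90,95,100,105): print(L,proj('side',[.526+L/1000,-.3302-.038*L/1000,.1065]).round(1))
to(b2w([-200,29,46.5]))"
```

```text
90 [303.3 109. ]
95 [301.8 108.6]
100 [300.3 108.1]
105 [298.8 107.7]
t 11.15 box [-240.4    5.1  117.8] world [333.1  48.  117.8] yaw_y 81.34 z [-0.049  0.019 -0.999] F [ 0.2  0.3 -1.2] w 15.1
shift now [-43.9  23.1  69.4] rot [ 0.63 -2.93 -0.05] shift in goal axes [-40.4  23.9  71.3]
```

Call:
jog_arm([
  [[-20, 12, 35, 0.6, -2.9, 0, 0], [-20, 12, 35, 0, 0, 0, 0], [0, 0, 0, 0, 0, 0, 0], [0, 0, 0, 0, 0, 0, 0]],
])

```text
clock: 11.55
eef_pos: [0.3705, 0.0671, 0.0401]
tool_rot: [0.073, 0.997, -0.002, -0.005]
ft_force: [0.4, -0.3, -0.7]
grip_width: 0.0146
```

```bash
python3 -c "
from h import *
to(b2w([-200,29,46.5]))"
```

```text
t 11.55 box [-206.3   29.6   40.1] world [370.5  67.1  40.1] yaw_y 81.63 z [-0.009 -0.003 -1.   ] F [ 0.4 -0.3 -0.7] w 14.6
shift now [-6.2 -0.7 -6.4] rot [-0.28 -0.51  0.22] shift in goal axes [-6.3 -0.6 -6.4]
```

Call:
jog_arm([
  [[-6, -1, -6, -0.3, -0.5, 0.2, 0], [0, 0, 0, 0, 0, 0, 0], [0, 0, 0, 0, 0, 0, 0]],
])

```text
clock: 11.85
eef_pos: [0.376, 0.0636, 0.0476]
tool_rot: [0.076, 0.997, 0.0, 0.0]
ft_force: [0.3, -0.5, -0.7]
grip_width: 0.0148
```

```bash
python3 -c "
from h import *
to(b2w([-200,29,46.5]))
s=camera('side')
cv2.imwrite('pics/c6.png',cv2.resize(s[160:280,230:390],None,fx=4,fy=4,interpolation=3)[:,:,::-1])"
```

```text
t 11.85 box [-200.3   27.    47.6] world [376.   63.6  47.6] yaw_y 81.25 z [ 0.001  0.    -1.   ] F [ 0.3 -0.5 -0.7] w 14.8
shift now [-0.3  2.   1.1] rot [ 0.02  0.03 -0.15] shift in goal axes [-0.3  2.   1.1]
```

View pics/c6.png

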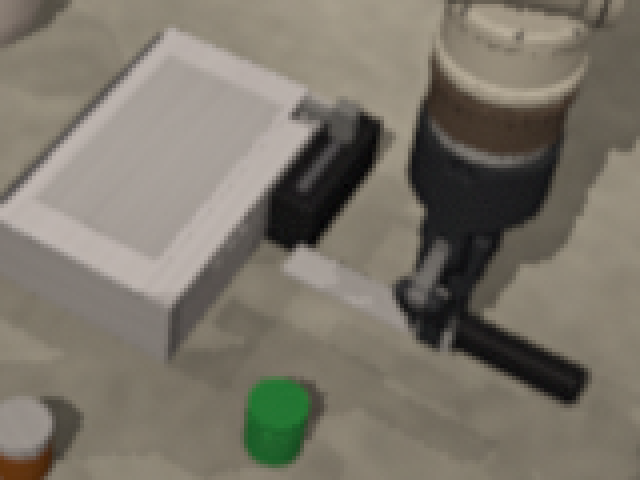

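The lock is at the open end, its tongue is clear in the cut-out, and the blade points at the slot. Inserting now.

Call:
jog_arm([
  [[-12, 1, 1, 0, 0, 0, 0], [-12, 1, 0, 0, 0, 0, 0], [-12, 0, 0, 0, 0, 0, 0], [-12, 0, 0, 0, 0, 0, 0], [-12, 0, 0, 0, 0, 0, 0]],
])

```text
clock: 12.4
eef_pos: [0.4425, 0.0558, 0.0497]
tool_rot: [0.077, 0.997, 0.001, 0.004]
ft_force: [0.6, 0.8, -0.4]
grip_width: 0.015
```

```bash
python3 -c "
from h import *
to(b2w([-110,29,46]))"
```

```text
t 12.4 box [-133.4   29.2   49.7] world [442.5  55.8  49.7] yaw_y 81.22 z [ 0.009  0.001 -1.   ] F [ 0.6  0.8 -0.4] w 15.0
shift now [-23.3  -0.1   3.9] rot [ 0.15  0.49 -0.18] shift in goal axes [-23.4  -0.2   3.7]
```

Call:
jog_arm([
  [[0, 0, -10, 0, 0, 0, 0], [-2, 0, -10, 0, 0, 0, 0], [-3, 0, -10, 0, 0, 0, 0], [-5, 0, -10, 0, 0, 0, 0], [-6, 0, -10, 0, 0, 0, 0]],
])

```text
clock: 12.9
eef_pos: [0.4567, 0.0533, 0.1018]
tool_rot: [0.076, 0.997, 0.001, 0.0]
ft_force: [0.6, 0.3, -2.2]
grip_width: 0.0147
```

```bash
python3 -c "
from h import *
to(b2w([-80,29,130]))
s=camera('side')
cv2.imwrite('pics/c7.png',cv2.resize(s[140:260,220:380],None,fx=4,fy=4,interpolation=3)[:,:,::-1])"
```

```text
t 12.9 box [-119.    28.8  101.8] world [456.7  53.3 101.8] yaw_y 81.23 z [ 0.001  0.002 -1.   ] F [ 0.6  0.3 -2.2] w 14.7
shift now [-39.    0.4 -28.2] rot [ 0.14  0.05 -0.17] shift in goal axes [-39.    0.2 -28.2]
```

View pics/c7.png

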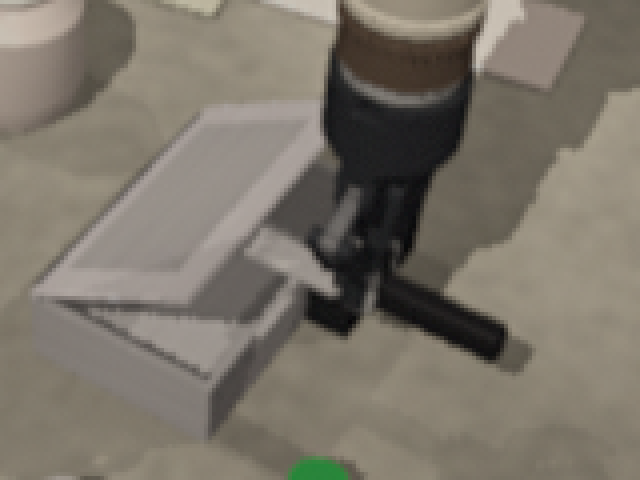

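The lid is up about 30° on the blade. Continuing along the arc.

Call:
jog_arm([
  [[-8, 0, -9, 0, 0, 0, 0], [-10, 0, -8, 0, 0, 0, 0], [-10, 0, -6, 0, 0, 0, 0], [-10, 0, -5, 0, 0, 0, 0], [-11, 0, -4, 0, 0, 0, 0]],
])

```text
clock: 13.45
eef_pos: [0.5014, 0.0464, 0.1385]
tool_rot: [0.076, 0.997, 0.002, -0.002]
ft_force: [-1.4, 0.6, -1.0]
grip_width: 0.0149
```

Call:
jog_arm([
  [[-11, 0, -3, 0, 0, 0, 0], [-11, 0, -2, 0, 0, 0, 0], [-11, 0, 0, 0, 0, 0, 0], [-8, 0, 0, 0, 0, 0, 0], [0, 0, 0, 0, 0, 0, 0]],
])

```text
clock: 13.95
eef_pos: [0.5417, 0.0403, 0.1467]
tool_rot: [0.075, 0.997, 0.002, -0.002]
ft_force: [-0.3, 0.3, -1.3]
grip_width: 0.0145
```

```bash
python3 -c "
from h import *
to(b2w([-20,29,141]))
s=camera('side')
cv2.imwrite('pics/c8.png',cv2.resize(s[110:260,200:380],None,fx=4,fy=4,interpolation=3)[:,:,::-1])"
```

```text
t 13.95 box [-32.9  28.7 146.7] world [541.7  40.3 146.7] yaw_y 81.37 z [-0.004  0.004 -1.   ] F [-0.3  0.3 -1.3] w 14.5
shift now [-13.    0.3   5.6] rot [ 0.19 -0.28 -0.03] shift in goal axes [-12.9   0.3   5.7]
```

View pics/c8.png

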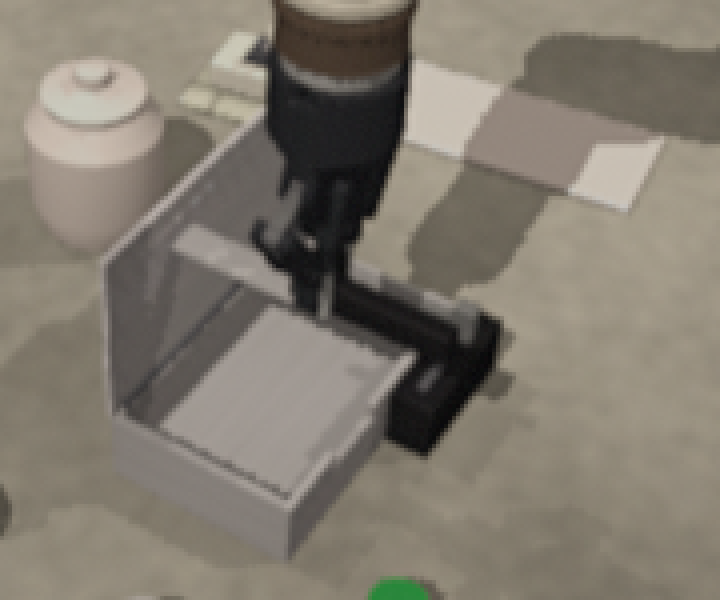

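Call:
jog_arm([
  [[-8, 0, 2, 0, 0, 0, 0], [-6, 0, 2, 0, 0, 0, 0], [-2, 0, 0, 0, 0, 0, 0]],
])

```text
clock: 14.3
eef_pos: [0.5568, 0.0381, 0.1427]
tool_rot: [0.075, 0.997, 0.002, -0.003]
ft_force: [-2.2, 0.7, -0.8]
grip_width: 0.0145
```

```bash
python3 -c "
from h import *
where()"
```

```text
t 14.3 box [-17.7  28.8 142.7] world [556.8  38.1 142.7] yaw_y 81.41 z [-0.005  0.004 -1.   ] F [-2.2  0.7 -0.8] w 14.5
```

Call:
jog_arm([
  [[30, 0, 0, 0, 0, 0, 0], [40, 0, 0, 0, 0, 0, 0], [40, 0, 0, 0, 0, 0, 0], [0, 0, 0, 0, 0, 0, 0]],
])

```text
clock: 14.7
eef_pos: [0.4452, 0.0543, 0.1405]
tool_rot: [0.076, 0.997, 0.001, -0.004]
ft_force: [0.6, 0.3, -2.0]
grip_width: 0.0147
```

```bash
python3 -c "
from h import *
to([527,-331,110],87.7)"
```

```text
t 14.7 box [-130.5   28.1  140.5] world [445.2  54.3 140.5] yaw_y 81.33 z [-0.008  0.004 -1.   ] F [ 0.6  0.3 -2. ] w 14.7
shift now [-139.2 -368.6   28.4] rot [ 0.16 -0.48 -6.37] shift in goal axes [ -97.2 -381.7   30.5]
```

Call:
jog_arm([
  [[-5, -42, 0, 0, 0, -0.6, 0], [-10, -42, 3, 0, 0, -0.7, 0], [-12, -42, 3, 0, 0, -0.7, 0], [-14, -42, 3, 0, 0, -0.7, 0], [-15, -42, 3, 0, 0, -0.7, 0]],
])

```text
clock: 15.2
eef_pos: [0.4788, -0.1621, 0.1294]
tool_rot: [0.037, 0.999, 0.002, 0.0]
ft_force: [0.9, 0.9, -0.9]
grip_width: 0.0151
```

Call:
jog_arm([
  [[-15, -42, 3, 0, 0, -0.7, 0], [-15, -42, 3, 0, 0, -0.7, 0], [-15, -42, 3, 0, 0, -0.7, 0], [0, 0, 0, 0, 0, -0.7, 0]],
])

```text
clock: 15.6
eef_pos: [0.5202, -0.3041, 0.119]
tool_rot: [0.015, 1.0, -0.0, 0.003]
ft_force: [0.1, 0.8, -1.0]
grip_width: 0.0147
```

```bash
python3 -c "
from h import *
to([527,-331,50],87.7)"
```

```text
t 15.6 box [  -2.7 -315.   119. ] world [ 520.2 -304.1  119. ] yaw_y 88.29 z [ 0.006 -0.001 -1.   ] F [ 0.1  0.8 -1. ] w 14.7
shift now [ -7.2 -26.7  69. ] rot [-0.03  0.34  0.59] shift in goal axes [ -7.9 -26.6  69. ]
```

Call:
jog_arm([
  [[-4, -14, 35, 0, 0.3, 0.6, 0], [-4, -13, 34, 0, 0, 0, 0], [0, 0, 0, 0, 0, 0, 0], [0, 0, 0, 0, 0, 0, 0]],
])

```text
clock: 16.0
eef_pos: [0.5304, -0.3355, 0.0486]
tool_rot: [0.022, 1.0, -0.001, 0.002]
ft_force: [0.4, 0.3, -1.1]
grip_width: 0.0146
```

```bash
python3 -c "
from h import *
to([527,-331,7.5],87.7)"
```

```text
t 16.0 box [  12.1 -344.6   48.6] world [ 530.4 -335.5   48.6] yaw_y 87.51 z [ 0.005 -0.002 -1.   ] F [ 0.4  0.3 -1.1] w 14.6
shift now [ 3.8  4.5 41.1] rot [-0.12  0.28 -0.19] shift in goal axes [ 3.6  4.4 41.1]
```

Call:
jog_arm([
  [[3, 4, 15, -0.1, 0.3, -0.2, 0], [0, 0, 12, 0, 0, 0, 0], [0, 0, 9, 0, 0, 0, 0], [0, 0, 2, 0, 0, 0, 0], [0, 0, 0, 0, 0, 0, 0]],
])

```text
clock: 16.5
eef_pos: [0.5297, -0.3293, 0.0119]
tool_rot: [0.018, 1.0, -0.001, 0.002]
ft_force: [-0.0, -0.7, -0.3]
grip_width: 0.015
```

```bash
python3 -c "
from h import *
to([527,-331,7.5],87.7)"
```

```text
t 16.5 box [  10.5 -338.6   11.9] world [ 529.7 -329.3   11.9] yaw_y 87.93 z [ 0.004 -0.003 -1.   ] F [-0.  -0.7 -0.3] w 15.0
shift now [ 2.7 -1.8  4.4] rot [-0.14  0.22  0.23] shift in goal axes [ 2.7 -1.8  4.4]
```

Call:
jog_arm([
  [[1, -1, 4, 0, 0, 0, 0], [0, 0, 1, 0, 0, 0, 0], [0, 0, 0, 0, 0, 0, 0]],
])

```text
clock: 16.8
eef_pos: [0.5294, -0.3306, 0.0076]
tool_rot: [0.018, 1.0, -0.002, 0.003]
ft_force: [-0.7, -0.3, -1.0]
grip_width: 0.0144
```

Call:
jog_arm([
  [[0, 0, 0, 0, 0, 0, 40], [0, 0, 0, 0, 0, 0, 40], [0, 0, 0, 0, 0, 0, 40]],
])

```text
clock: 17.1
eef_pos: [0.5302, -0.3314, 0.0088]
tool_rot: [0.018, 1.0, -0.002, 0.004]
ft_force: [-0.0, -0.2, -0.6]
grip_width: 0.0402
```

Call:
jog_arm([
  [[0, 0, -20, 0, 0, 0, 40], [0, 0, -40, 0, 0, 0, 40], [0, 0, -40, 0, 0, 0, 40], [0, 0, -40, 0, 0, 0, 40], [10, 40, -20, 0, 0, 0, 60]],
])

```text
clock: 17.6
eef_pos: [0.5189, -0.2921, 0.1696]
tool_rot: [0.021, 1.0, -0.001, 0.001]
ft_force: [1.8, -0.1, 1.1]
grip_width: 0.053
```

```bash
cat > j.py <<'E'
from h import *
t=camera('top'); J=masks_of('jar1','top'); s=camera('side'); Js=masks_of('jar1','side')
for n,im,JJ in (('top',t,J),('side',s,Js)):
    for d in JJ:
        u,v=np.nonzero(d['pixels']); c=im[u,v].mean(0)
        if len(u)>900: continue
        ctr=(v.min()+v.max())/2,(u.min()+u.max())/2
        print(n,np.round(d['at']),'W',(1000*ray(n,ctr,.026 if n=='top' else .02)[:2]).round(),len(u),c.round(),round(d['conf'],2))
E
python3 j.py; python3 -c "
from h import *
to(b2w([-200,150,200]))
s=camera('side');t=camera('top')
cv2.imwrite('pics/c9.png',np.vstack([cv2.resize(s[90:260,190:390],(400,340)),cv2.resize(t[150:270,200:400],(400,240))])[:,:,::-1])"
```

```text
top [184. 243.] W [453. 237.] 146 [109. 104.  97.] 0.63
top [288. 228.] W [493. -67.] 54 [81. 79. 75.] 0.63
top [143. 175.] W [664. 368.] 135 [76. 56. 41.] 0.55
top [149. 206.] W [564. 347.] 152 [115. 109. 101.] 0.5
top [168. 185.] W [629. 284.] 152 [69. 46. 31.] 0.46
top [145. 248.] W [446. 345.] 134 [122. 117. 109.] 0.45
top [191. 206.] W [569. 222.] 144 [107. 101.  94.] 0.41
side [210. 320.] W [563. 348.] 352 [137. 121. 108.] 0.86
side [158. 310.] W [667. 373.] 367 [92. 55. 31.] 0.86
side [281. 296.] W [455. 238.] 334 [128. 110.  97.] 0.85
side [298. 264.] W [444. 145.] 284 [ 38. 111.  50.] 0.76
side [238. 270.] W [569. 223.] 286 [126. 107.  93.] 0.66
side [263. 340.] W [445. 345.] 397 [139. 123. 110.] 0.62
t 17.8 box [  -8.6 -299.2  166.6] world [ 516.7 -287.5  166.6] yaw_y 87.99 z [-0.004  0.002 -1.   ] F [-0.8 -0.7 -0.1] w 60.2
shift now [138.7 468.2 -31.7] rot [ 0.12 -0.27  6.59] shift in goal axes [191.4 449.2 -33.4]
```

View pics/c9.png

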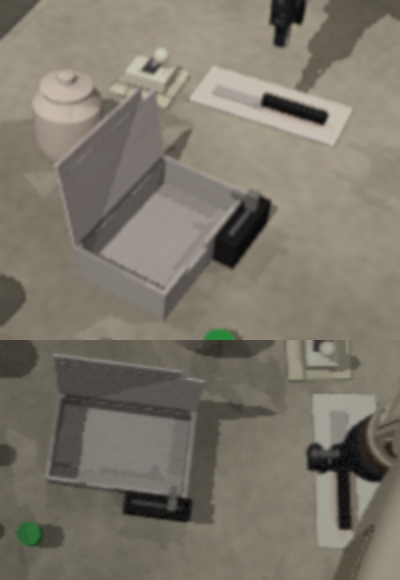

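The lid stands open, the blade is flat on its rest and the lock is at its open stop. Next are the four amber jars.

Call:
jog_arm([
  [[12, 35, 0, 0, 0, 6.6, 60], [13, 46, 0, 0, 0, 0, 60], [13, 46, 0, 0, 0, 0, 60], [13, 46, 0, 0, 0, 0, 60], [13, 46, 0, 0, 0, 0, 60]],
])

```text
clock: 18.4
eef_pos: [0.4814, -0.065, 0.1573]
tool_rot: [0.087, 0.996, 0.002, -0.009]
ft_force: [0.5, -1.0, -0.1]
grip_width: 0.06
```

Call:
jog_arm([
  [[13, 46, 3, 0, 0, 0, 60], [13, 46, 8, 0, 0, 0, 60], [13, 46, 10, 0, 0, 0, 60], [13, 46, 15, 0, 0, 0, 60], [13, 46, 20, 0, 0, 0, 60]],
])

```text
clock: 18.9
eef_pos: [0.4567, 0.1745, 0.0997]
tool_rot: [0.09, 0.996, 0.001, -0.01]
ft_force: [1.4, -0.6, 0.2]
grip_width: 0.0599
```

```bash
python3 -c "
from h import *
to([454,237,60])"
```

```text
t 18.9 box [-137.1  148.7   99.7] world [456.7 174.5  99.7] yaw_y 79.62 z [-0.019  0.004 -1.   ] F [ 1.4 -0.6  0.2] w 59.9
shift now [13.1 61.  40. ] rot [ 0.05 -1.13 -1.78] shift in goal axes [12.  61.4 39.7]
```

Call:
jog_arm([
  [[6, 30, 0, 0, -1, -1.7, 60], [6, 31, 20, 0, 0, 0, 60], [0, 0, 15, 0, 0, 0, 60], [0, 0, 0, 0, 0, 0, 60]],
])

```text
clock: 19.3
eef_pos: [0.4511, 0.2422, 0.0555]
tool_rot: [0.072, 0.997, -0.002, -0.006]
ft_force: [-0.2, -0.4, -0.8]
grip_width: 0.0599
```

```bash
python3 -c "
from h import *
to([454,237,7])"
```

```text
t 19.3 box [-152.7  214.8   55.5] world [451.1 242.2  55.5] yaw_y 81.77 z [-0.012 -0.004 -1.   ] F [-0.2 -0.4 -0.8] w 59.9
shift now [-4.1 -4.5 48.5] rot [-0.3  -0.67  0.36] shift in goal axes [-3.6 -4.7 48.5]
```

Call:
jog_arm([
  [[-4, -5, 8, -0.3, -0.7, 0.3, 60], [0, 0, 18, 0, 0, 0, 60], [0, 0, 16, 0, 0, 0, 60], [0, 0, 4, 0, 0, 0, 60], [0, 0, 1, 0, 0, 0, 60]],
])

```text
clock: 19.8
eef_pos: [0.4557, 0.2327, 0.0055]
tool_rot: [0.078, 0.997, -0.002, -0.001]
ft_force: [-1.0, 0.5, 0.2]
grip_width: 0.0597
```

```bash
python3 -c "
from h import *
to([454,237,7])"
```

```text
t 19.8 box [-146.7  206.1    5.5] world [455.7 232.7   5.5] yaw_y 81.1 z [-0.003 -0.003 -1.   ] F [-1.   0.5  0.2] w 59.7
shift now [ 2.4  3.9 -1.5] rot [-0.19 -0.15 -0.3 ] shift in goal axes [ 2.3  3.9 -1.5]
```

Call:
jog_arm([
  [[2, 4, -2, 0, 0, 0, 60], [0, 0, 0, 0, 0, 0, 20], [0, 0, 0, 0, 0, 0, 20], [0, 0, 0, 0, 0, 0, 20], [0, 0, 0, 0, 0, 0, 20]],
])

```text
clock: 20.3
eef_pos: [0.4564, 0.2375, 0.0105]
tool_rot: [0.078, 0.997, -0.0, 0.0]
ft_force: [-0.4, -0.3, -0.9]
grip_width: 0.0349
```

Call:
jog_arm([
  [[0, 0, -15, 0, 0, 0, 20], [0, 0, -35, 0, 0, 0, 20], [0, 0, -45, 0, 0, 0, 20], [0, 0, 0, 0, 0, 0, 20]],
])

```text
clock: 20.7
eef_pos: [0.4548, 0.2371, 0.1071]
tool_rot: [0.078, 0.997, -0.002, -0.002]
ft_force: [0.2, 0.8, -1.1]
grip_width: 0.0344
```

```bash
python3 -c "
from h import *
to(b2w([8,48,90]))"
```

```text
t 20.7 box [-148.3  210.3  107.1] world [454.8 237.1 107.1] yaw_y 81.05 z [-0.004 -0.003 -1.   ] F [ 0.2  0.8 -1.1] w 34.4
shift now [-157.4 -161.2   17.2] rot [-0.21 -0.18 -0.35] shift in goal axes [-156.3 -162.3   17.1]
```

Call:
jog_arm([
  [[-31, -32, 0, 0, 0, 0, 20], [-31, -32, 0, 0, 0, 0, 20], [-31, -32, 0, 0, 0, 0, 20], [-31, -32, 5, 0, 0, 0, 20], [-31, -32, 5, 0, 0, -0.4, 20]],
])

```text
clock: 21.2
eef_pos: [0.5863, 0.0568, 0.0987]
tool_rot: [0.067, 0.998, 0.0, 0.0]
ft_force: [0.5, 1.1, -1.6]
grip_width: 0.0346
```

Call:
jog_arm([
  [[0, 0, 0, 0, 0, 0, 20]],
])

```text
clock: 21.3
eef_pos: [0.5888, 0.0521, 0.0974]
tool_rot: [0.07, 0.998, -0.0, 0.001]
ft_force: [-1.3, 0.3, -0.4]
grip_width: 0.0345
```

```bash
python3 -c "
from h import *
to(b2w([8,48,70]))"
```

```text
t 21.3 box [11.8 47.4 97.4] world [588.8  52.1  97.4] yaw_y 81.96 z [ 0.002 -0.001 -1.   ] F [-1.3  0.3 -0.4] w 34.5
shift now [ 3.9  0.7 27.4] rot [-0.04  0.13  0.56] shift in goal axes [ 3.8  0.6 27.4]
```

Descend 82 mm to z≈16 into the box, then check.

Call:
jog_arm([
  [[4, 1, 20, 0, 0, 0.5, 20], [0, 0, 20, 0, 0, 0, 20], [0, 0, 20, 0, 0, 0, 20], [0, 0, 14, 0, 0, 0, 20], [0, 0, 4, 0, 0, 0, 20]],
])

```text
clock: 21.8
eef_pos: [0.5843, 0.0526, 0.015]
tool_rot: [0.077, 0.997, -0.0, 0.0]
ft_force: [1.1, 0.7, -0.8]
grip_width: 0.0345
```

```bash
python3 -c "
from h import *
where()"
```

```text
t 21.8 box [ 7.3 47.2 15. ] world [584.3  52.6  15. ] yaw_y 81.2 z [ 0.001 -0.    -1.   ] F [ 1.1  0.7 -0.8] w 34.5
```

Call:
jog_arm([
  [[0, 0, 0, 0, 0, 0, 52], [0, 0, 0, 0, 0, 0, 52], [0, 0, 0, 0, 0, 0, 52], [0, 0, -20, 0, 0, 0, 52], [0, 0, -40, 0, 0, 0, 52]],
])

```text
clock: 22.3
eef_pos: [0.58, 0.0534, 0.0724]
tool_rot: [0.076, 0.997, -0.001, -0.005]
ft_force: [0.7, 0.1, 0.9]
grip_width: 0.0521
```

Call:
jog_arm([
  [[13, 19, -30, 0, 0, 0, 60], [26, 38, -8, 0, 0, 0, 60], [26, 38, 0, 0, 0, 0, 60]],
])

```text
clock: 22.6
eef_pos: [0.5385, 0.1562, 0.1217]
tool_rot: [0.081, 0.997, 0.001, 0.005]
ft_force: [0.4, 0.6, -0.4]
grip_width: 0.0601
```

```bash
python3 j.py; python3 -c "
from h import *
to([445,345,60])"
```

```text
top [148. 209.] W [564. 353.] 92 [121. 116. 108.] 0.49
top [243. 198.] W [582.  54.] 129 [114. 108. 102.] 0.41
top [145. 247.] W [447. 349.] 133 [117. 112. 104.] 0.41
side [159. 308.] W [666. 374.] 342 [87. 51. 28.] 0.95
side [210. 316.] W [563. 348.] 376 [137. 121. 107.] 0.88
side [233. 270.] W [571. 222.] 315 [139. 121. 106.] 0.88
side [201. 281.] W [630. 287.] 304 [88. 52. 29.] 0.83
side [263. 340.] W [445. 346.] 370 [133. 117. 104.] 0.82
side [299. 266.] W [444. 146.] 304 [ 42. 114.  53.] 0.69
t 22.8 box [-54.9 142.7 119.5] world [537.  156.3 119.5] yaw_y 80.95 z [ 0.007  0.    -1.   ] F [ 0.1 -0.1  0.2] w 59.7
shift now [120.9 171.8  59. ] rot [ 0.07  0.37 -0.45] shift in goal axes [119.2 172.8  59.5]
```

Call:
jog_arm([
  [[30, 43, 0, 0, 0, 0, 60], [30, 43, 0, 0, 0, 0, 60], [30, 43, 10, 0, 0, 0, 60], [30, 43, 25, 0, 0.4, -0.4, 60], [0, 0, 10, 0, 0, 0, 60]],
])

```text
clock: 23.3
eef_pos: [0.4581, 0.3351, 0.079]
tool_rot: [0.083, 0.997, 0.003, 0.005]
ft_force: [-0.7, -0.1, 0.4]
grip_width: 0.06
```

Call:
jog_arm([
  [[0, 0, 0, 0, 0, 0, 60]],
])

```text
clock: 23.4
eef_pos: [0.4577, 0.3342, 0.0775]
tool_rot: [0.083, 0.997, 0.001, 0.004]
ft_force: [-0.6, -0.5, -0.0]
grip_width: 0.0602
```

```bash
python3 -c "
from h import *
to([445,345,8])"
```

```text
t 23.4 box [-160.   306.8   77.5] world [457.7 334.2  77.5] yaw_y 80.46 z [ 0.008  0.002 -1.   ] F [-0.6 -0.5 -0. ] w 60.2
shift now [14.8  8.3 69.4] rot [ 0.2   0.44 -0.94] shift in goal axes [14.2  8.8 69.5]
```

Call:
jog_arm([
  [[14, 8, 0, 0.2, 0.4, -0.9, 60], [0, 0, 0, 0, 0, 0, 60], [0, 0, 25, 0, 0, 0, 60], [0, 0, 25, 0, 0, 0, 60], [0, 0, 10, 0, 0, 0, 60]],
])

```text
clock: 23.9
eef_pos: [0.4515, 0.342, 0.0212]
tool_rot: [0.08, 0.997, 0.002, 0.004]
ft_force: [-1.1, -1.3, 0.2]
grip_width: 0.06
```

```bash
python3 -c "
from h import *
to([445,345,9])"
```

```text
t 23.9 box [-167.2  313.5   21.2] world [451.5 342.   21.2] yaw_y 80.86 z [ 0.008  0.004 -1.   ] F [-1.1 -1.3  0.2] w 60.0
shift now [ 7.   1.8 12.1] rot [ 0.31  0.43 -0.54] shift in goal axes [ 6.9  2.  12.2]
```

Call:
jog_arm([
  [[7, 2, 10, 0.3, 0.4, -0.5, 60], [2, 0, 2, 0, 0, 0, 60], [0, 0, 0, 0, 0, 0, 20], [0, 0, 0, 0, 0, 0, 20], [0, 0, 0, 0, 0, 0, 20]],
])

```text
clock: 24.4
eef_pos: [0.4444, 0.3448, 0.0107]
tool_rot: [0.077, 0.997, 0.0, 0.001]
ft_force: [-0.3, 0.9, -0.8]
grip_width: 0.0347
```

Call:
jog_arm([
  [[0, 0, 0, 0, 0, 0, 20], [0, 0, -15, 0, 0, 0, 20], [0, 0, -35, 0, 0, 0, 20], [0, 0, -45, 0, 0, 0, 20], [0, 0, 0, 0, 0, 0, 20]],
])

```text
clock: 24.9
eef_pos: [0.4439, 0.3447, 0.1088]
tool_rot: [0.076, 0.997, 0.0, 0.0]
ft_force: [1.0, 1.1, 0.8]
grip_width: 0.0343
```

```bash
python3 -c "
from h import *
to(b2w([8,-48,100]))"
```

```text
t 24.9 box [-175.2  315.   108.8] world [443.9 344.7 108.8] yaw_y 81.24 z [ 0.001  0.    -1.   ] F [1.  1.1 0.8] w 34.3
shift now [-184.2 -362.5    8.9] rot [ 0.01  0.06 -0.16] shift in goal axes [-183.2 -363.     8.8]
```

Call:
jog_arm([
  [[-20, -40, 0, 0, 0, 0, 20], [-20, -40, 0, 0, 0, 0, 20], [-20, -40, 0, 0, 0, 0, 20], [-20, -40, 0, 0, 0, 0, 20], [-20, -40, 0, 0, 0, 0, 20]],
])

```text
clock: 25.4
eef_pos: [0.5158, 0.1334, 0.1108]
tool_rot: [0.069, 0.998, 0.003, 0.004]
ft_force: [0.6, 0.3, -0.9]
grip_width: 0.0343
```

Call:
jog_arm([
  [[-21, -40, 0, 0, 0, 0, 20], [-21, -40, 0, 0, 0, 0, 20], [-21, -40, 0, 0, 0, 0, 20], [-21, -40, 0, 0, 0, 0, 20], [0, 0, 0, 0, 0, 0, 20]],
])

```text
clock: 25.9
eef_pos: [0.5798, -0.0492, 0.1096]
tool_rot: [0.072, 0.997, 0.003, 0.006]
ft_force: [0.4, -0.1, -0.8]
grip_width: 0.0344
```

```bash
python3 -c "
from h import *
to(b2w([8,-48,70]))"
```

```text
t 25.9 box [ 18.1 -54.1 109.6] world [579.8 -49.2 109.6] yaw_y 81.72 z [ 0.012  0.005 -1.   ] F [ 0.4 -0.1 -0.8] w 34.4
shift now [10.5  5.9 39.5] rot [0.36 0.66 0.32] shift in goal axes [10.1  6.1 39.6]
```

Call:
jog_arm([
  [[11, 6, 10, 0.3, 0.6, 0.3, 20], [0, 0, 15, 0, 0, 0, 20], [0, 0, 15, 0, 0, 0, 20], [0, 0, 0, 0, 0, 0, 20]],
])

```text
clock: 26.3
eef_pos: [0.5656, -0.0388, 0.0655]
tool_rot: [0.075, 0.997, 0.001, -0.002]
ft_force: [-1.3, -0.1, -1.7]
grip_width: 0.0347
```

```bash
python3 -c "
from h import *
to(b2w([8,-48,15.5]))"
```

```text
t 26.3 box [  2.5 -45.9  65.5] world [565.6 -38.8  65.5] yaw_y 81.35 z [-0.004  0.002 -1.   ] F [-1.3 -0.1 -1.7] w 34.7
shift now [-5.7 -2.2 50. ] rot [ 0.08 -0.27 -0.05] shift in goal axes [-5.5 -2.1 50. ]
```

Call:
jog_arm([
  [[-5, -2, 15, 0, -0.3, 0, 20], [0, 0, 15, 0, 0, 0, 20], [0, 0, 13, 0, 0, 0, 20], [0, 0, 6, 0, 0, 0, 20], [0, 0, 0, 0, 0, 0, 20]],
])

```text
clock: 26.8
eef_pos: [0.5674, -0.0346, 0.015]
tool_rot: [0.071, 0.997, 0.001, -0.001]
ft_force: [0.5, -0.0, -0.4]
grip_width: 0.0342
```

```bash
python3 -c "
from h import *
to(b2w([8,-48,15.5]))"
```

```text
t 26.8 box [  3.7 -41.6  15. ] world [567.4 -34.6  15. ] yaw_y 81.83 z [-0.002  0.002 -1.   ] F [ 0.5 -0.  -0.4] w 34.2
shift now [-4.3 -6.5 -0.5] rot [ 0.09 -0.12  0.43] shift in goal axes [-4.3 -6.4 -0.5]
```

Call:
jog_arm([
  [[0, 0, 0, 0, 0, 0, 52], [0, 0, 0, 0, 0, 0, 52], [0, 0, 0, 0, 0, 0, 52], [0, 0, -20, 0, 0, 0, 52], [0, 0, -40, 0, 0, 0, 52]],
])

```text
clock: 27.3
eef_pos: [0.5642, -0.0342, 0.0732]
tool_rot: [0.071, 0.997, 0.001, -0.005]
ft_force: [0.5, 0.4, 0.2]
grip_width: 0.0523
```

Call:
jog_arm([
  [[3, 0, -40, 0, 0, 0, 60], [6, 42, 0, 0, 0, 0, 60], [6, 42, 0, 0, 0, 0, 60], [6, 42, 0, 0, 0, 0, 60]],
])

```text
clock: 27.7
eef_pos: [0.569, 0.0902, 0.1252]
tool_rot: [0.078, 0.997, 0.001, 0.004]
ft_force: [1.8, 0.1, 0.2]
grip_width: 0.0598
```

```bash
python3 j.py; python3 -c "
from h import *
to([570,222,60])"
```

```text
top [141. 177.] W [666. 374.] 154 [72. 54. 41.] 0.65
top [167. 188.] W [629. 284.] 154 [68. 46. 31.] 0.55
top [149. 208.] W [564. 347.] 151 [102.  96.  88.] 0.54
top [185. 206.] W [572. 234.] 26 [134. 129. 122.] 0.38
side [278. 194.] W [570. -38.] 246 [109.  89.  74.] 0.68
side [198. 281.] W [631. 284.] 320 [89. 54. 31.] 0.67
side [160. 310.] W [668. 374.] 357 [88. 53. 29.] 0.65
side [214. 316.] W [565. 348.] 350 [131. 115. 102.] 0.64
side [299. 264.] W [445. 147.] 287 [ 40. 112.  52.] 0.58
side [236. 269.] W [571. 222.] 315 [139. 121. 106.] 0.56
side [261. 218.] W [582.  49.] 204 [125. 105.  89.] 0.47
t 27.9 box [-14.6  82.1 123.7] world [567.8  90.4 123.7] yaw_y 81.32 z [ 0.006  0.001 -1.   ] F [-0.1 -0.2  0. ] w 59.9
shift now [ 18.1 130.3  63.8] rot [ 0.11  0.3  -0.08] shift in goal axes [ 17.5 130.4  63.7]
```

Call:
jog_arm([
  [[6, 43, 0, 0, 0, 0, 60], [6, 43, 10, 0, 0, 0, 60], [6, 43, 20, 0, 0.3, 0, 60], [0, 0, 20, 0, 0, 0, 60], [0, 0, 0, 0, 0, 0, 60]],
])

```text
clock: 28.4
eef_pos: [0.5735, 0.2166, 0.0739]
tool_rot: [0.082, 0.997, 0.0, 0.002]
ft_force: [-0.6, -0.6, -0.5]
grip_width: 0.0598
```

```bash
python3 -c "
from h import *
to([570,222,9])"
```

```text
t 28.4 box [-27.9 207.8  73.9] world [573.5 216.6  73.9] yaw_y 80.55 z [ 0.004  0.    -1.   ] F [-0.6 -0.6 -0.5] w 59.8
shift now [ 4.6  4.7 64.8] rot [ 0.05  0.22 -0.85] shift in goal axes [ 4.3  4.8 64.9]
```

Call:
jog_arm([
  [[4, 5, 15, 0, 0.2, -0.8, 60], [0, 0, 25, 0, 0, 0, 60], [0, 0, 20, 0, 0, 0, 60], [0, 0, 4, 0, 0, 0, 60]],
])

```text
clock: 28.8
eef_pos: [0.573, 0.2182, 0.0099]
tool_rot: [0.078, 0.997, 0.001, 0.002]
ft_force: [-0.4, -0.6, 0.3]
grip_width: 0.0601
```

```bash
python3 -c "
from h import *
to([570,222,9])"
```

```text
t 28.8 box [-28.6 209.2   9.9] world [573.  218.2   9.9] yaw_y 81.04 z [ 0.004  0.002 -1.   ] F [-0.4 -0.6  0.3] w 60.1
shift now [3.6 3.3 0.9] rot [ 0.15  0.21 -0.36] shift in goal axes [3.6 3.3 0.9]
```

Call:
jog_arm([
  [[3, 3, 0, 0, 0, 0, 60], [0, 0, 0, 0, 0, 0, 20], [0, 0, 0, 0, 0, 0, 20], [0, 0, 0, 0, 0, 0, 20], [0, 0, 0, 0, 0, 0, 20]],
])

```text
clock: 29.3
eef_pos: [0.5726, 0.2204, 0.0135]
tool_rot: [0.08, 0.997, 0.002, 0.004]
ft_force: [0.2, -0.2, -0.6]
grip_width: 0.0346
```

Call:
jog_arm([
  [[0, 0, -15, 0, 0, 0, 20], [0, 0, -35, 0, 0, 0, 20], [0, 0, -45, 0, 0, 0, 20], [0, 0, 0, 0, 0, 0, 20]],
])

```text
clock: 29.7
eef_pos: [0.571, 0.2199, 0.111]
tool_rot: [0.079, 0.997, 0.002, 0.003]
ft_force: [1.0, 0.2, 0.9]
grip_width: 0.0344
```

```bash
python3 -c "
from h import *
to(b2w([-37,47,100]))"
```

```text
t 29.7 box [-30.8 210.7 111. ] world [571.  219.9 111. ] yaw_y 80.89 z [ 0.006  0.003 -1.   ] F [1.  0.2 0.9] w 34.4
shift now [   4.8 -163.8   10.4] rot [ 0.21  0.31 -0.52] shift in goal axes [   6.2 -163.7   11. ]
```

Call:
jog_arm([
  [[1, -41, 0, 0, 0, 0, 20], [1, -41, 0, 0, 0, 0, 20], [1, -41, 0, 0, 0, 0, 20], [1, -41, 0, 0.2, 0.3, -0.5, 20], [0, 0, 0, 0, 0, 0, 20]],
])

```text
clock: 30.2
eef_pos: [0.5424, 0.0563, 0.112]
tool_rot: [0.072, 0.997, 0.001, 0.004]
ft_force: [0.4, 1.0, -0.7]
grip_width: 0.0347
```

```bash
python3 -c "
from h import *
to(b2w([-37,47,65]))"
```

```text
t 30.2 box [-34.6  44.6 112. ] world [542.4  56.3 112. ] yaw_y 81.75 z [ 0.008  0.002 -1.   ] F [ 0.4  1.  -0.7] w 34.7
shift now [ 2.7  2.2 47. ] rot [0.16 0.44 0.35] shift in goal axes [ 2.4  2.4 47. ]
```

Call:
jog_arm([
  [[3, 2, 20, 0.1, 0.4, 0.3, 20], [0, 0, 15, 0, 0, 0, 20], [0, 0, 10, 0, 0, 0, 20], [0, 0, 0, 0, 0, 0, 20]],
])

```text
clock: 30.6
eef_pos: [0.5409, 0.0584, 0.0664]
tool_rot: [0.076, 0.997, 0.001, 0.002]
ft_force: [0.1, 1.2, -0.9]
grip_width: 0.0343
```

```bash
python3 -c "
from h import *
to(b2w([-37,47,18.5]))"
```

```text
t 30.6 box [-36.5  46.5  66.4] world [540.9  58.4  66.4] yaw_y 81.25 z [ 0.004  0.002 -1.   ] F [ 0.1  1.2 -0.9] w 34.3
shift now [ 0.7  0.4 47.9] rot [ 0.17  0.21 -0.15] shift in goal axes [ 0.5  0.5 47.9]
```

Call:
jog_arm([
  [[1, 0, 15, 0, 0, 0, 20], [0, 0, 15, 0, 0, 0, 20], [0, 0, 12, 0, 0, 0, 20], [0, 0, 5, 0, 0, 0, 20], [0, 0, 0, 0, 0, 0, 20]],
])

```text
clock: 31.1
eef_pos: [0.5426, 0.0612, 0.0197]
tool_rot: [0.075, 0.997, 0.002, 0.004]
ft_force: [-0.6, -0.1, -2.1]
grip_width: 0.0345
```

```bash
python3 -c "
from h import *
where()"
```

```text
t 31.1 box [-35.2  49.5  19.7] world [542.6  61.2  19.7] yaw_y 81.43 z [ 0.008  0.003 -1.   ] F [-0.6 -0.1 -2.1] w 34.5
```

Call:
jog_arm([
  [[0, 0, 1, 0, 0, 0, 20], [0, 0, 0, 0, 0, 0, 52], [0, 0, 0, 0, 0, 0, 52], [0, 0, 0, 0, 0, 0, 52], [0, 0, -20, 0, 0, 0, 52]],
])

```text
clock: 31.6
eef_pos: [0.5422, 0.0613, 0.0391]
tool_rot: [0.075, 0.997, 0.002, 0.004]
ft_force: [0.0, -0.1, -0.9]
grip_width: 0.0521
```

Call:
jog_arm([
  [[0, 0, -40, 0, 0, 0, 52], [0, 0, -40, 0, 0, 0, 60], [3, 41, 0, 0, 0, 0, 60], [3, 41, 0, 0, 0, 0, 60], [3, 41, 0, 0, 0, 0, 60]],
])

```text
clock: 32.1
eef_pos: [0.5549, 0.1819, 0.1285]
tool_rot: [0.081, 0.997, 0.003, 0.008]
ft_force: [1.3, -0.3, -0.6]
grip_width: 0.0599
```

```bash
python3 j.py; python3 -c "
from h import *
to([564,347,60])"
```

```text
top [273. 205.] W [571. -34.] 142 [99. 93. 88.] 0.63
top [216. 245.] W [450. 135.] 17 [ 43. 100.  51.] 0.59
top [247. 202.] W [585.  54.] 117 [118. 113. 107.] 0.47
top [243. 214.] W [544.  63.] 122 [88. 84. 79.] 0.43
side [214. 318.] W [566. 348.] 364 [141. 124. 111.] 0.88
side [297. 263.] W [444. 146.] 296 [ 42. 114.  53.] 0.82
side [200. 279.] W [630. 286.] 318 [90. 54. 31.] 0.65
side [157. 308.] W [667. 372.] 358 [88. 53. 29.] 0.64
side [278. 197.] W [573. -38.] 232 [117.  97.  82.] 0.59
side [274. 222.] W [544.  55.] 221 [112.  96.  84.] 0.56
t 32.3 box [-42.3 170.4 126.9] world [553.6 181.8 126.9] yaw_y 80.97 z [ 0.014  0.003 -1.   ] F [-0.2  0.4 -0.5] w 60.2
shift now [ 16.5 164.4  67.5] rot [ 0.29  0.75 -0.43] shift in goal axes [ 14.4 164.9  66.9]
```

Call:
jog_arm([
  [[4, 41, 0, 0.3, 0.7, -0.4, 60], [4, 41, 0, 0, 0, 0, 60], [4, 41, 15, 0, 0, 0, 60], [4, 41, 30, 0, 0, 0, 60], [0, 0, 10, 0, 0, 0, 60]],
])

```text
clock: 32.8
eef_pos: [0.5664, 0.3428, 0.0722]
tool_rot: [0.082, 0.997, -0.001, 0.002]
ft_force: [-0.6, -1.3, -0.5]
grip_width: 0.0599
```

Call:
jog_arm([
  [[0, 0, 0, 0, 0, 0, 60]],
])

```text
clock: 32.9
eef_pos: [0.5654, 0.3412, 0.0699]
tool_rot: [0.082, 0.997, -0.002, -0.0]
ft_force: [-0.1, 0.4, -0.0]
grip_width: 0.0596
```

```bash
python3 -c "
from h import *
to([565,347.5,9])"
```

```text
t 32.9 box [-54.5 329.8  69.9] world [565.4 341.2  69.9] yaw_y 80.59 z [-0.001 -0.004 -1.   ] F [-0.1  0.4 -0. ] w 59.6
shift now [ 1.5  6.4 60.8] rot [-0.26  0.01 -0.81] shift in goal axes [ 1.4  6.1 60.9]
```

Call:
jog_arm([
  [[1, 6, 12, -0.2, 0, -0.8, 60], [0, 0, 22, 0, 0, 0, 60], [0, 0, 20, 0, 0, 0, 60], [0, 0, 5, 0, 0, 0, 60]],
])

```text
clock: 33.3
eef_pos: [0.5684, 0.3421, 0.012]
tool_rot: [0.078, 0.997, 0.001, 0.002]
ft_force: [-0.6, -0.8, 0.0]
grip_width: 0.0596
```

```bash
python3 -c "
from h import *
to([565,347.5,9])"
```

```text
t 33.3 box [-51.7 331.1  12. ] world [568.4 342.1  12. ] yaw_y 81.07 z [ 0.004  0.001 -1.   ] F [-0.6 -0.8  0. ] w 59.6
shift now [4.2 4.8 3. ] rot [ 0.08  0.2  -0.33] shift in goal axes [4.2 4.8 3. ]
```

Call:
jog_arm([
  [[4, 5, 3, 0, 0.2, -0.3, 60], [0, 0, 0, 0, 0, 0, 20], [0, 0, 0, 0, 0, 0, 20], [0, 0, 0, 0, 0, 0, 20], [0, 0, 0, 0, 0, 0, 20]],
])

```text
clock: 33.8
eef_pos: [0.5675, 0.3466, 0.0128]
tool_rot: [0.077, 0.997, 0.002, 0.002]
ft_force: [0.4, -0.2, -0.0]
grip_width: 0.0351
```

Call:
jog_arm([
  [[0, 0, -15, 0, 0, 0, 20], [0, 0, -35, 0, 0, 0, 20], [0, 0, -45, 0, 0, 0, 20], [0, 0, 0, 0, 0, 0, 20]],
])

```text
clock: 34.2
eef_pos: [0.5665, 0.3462, 0.1132]
tool_rot: [0.076, 0.997, 0.002, 0.001]
ft_force: [0.9, 0.6, 1.0]
grip_width: 0.0343
```

```bash
python3 -c "
from h import *
to(b2w([-37,-45,105]))"
```

```text
t 34.2 box [-54.1 334.9 113.2] world [566.5 346.2 113.2] yaw_y 81.25 z [ 0.003  0.003 -1.   ] F [0.9 0.6 1. ] w 34.3
shift now [ -18.1 -379.9    6.9] rot [ 0.21  0.15 -0.15] shift in goal axes [ -17.1 -379.9    8.2]
```

Call:
jog_arm([
  [[-2, -42, 0, 0, 0, 0, 20], [-2, -42, 0, 0, 0, 0, 20], [-2, -42, 0, 0, 0, 0, 20], [-2, -42, 0, 0, 0, 0, 20], [-2, -42, 0, 0, 0, 0, 20]],
])

```text
clock: 34.7
eef_pos: [0.5481, 0.1392, 0.1194]
tool_rot: [0.07, 0.997, 0.006, 0.009]
ft_force: [0.5, -0.7, -0.3]
grip_width: 0.0343
```

Call:
jog_arm([
  [[-2, -42, 0, 0, 0, 0, 20], [-2, -42, 0, 0, 0, 0, 20], [-2, -42, 0, 0, 0, 0, 20], [-1, -40, 0, 0, 0, 0, 20], [0, 0, 0, 0, 0, 0, 20]],
])

```text
clock: 35.2
eef_pos: [0.5316, -0.0369, 0.1234]
tool_rot: [0.073, 0.997, 0.005, 0.013]
ft_force: [0.0, -0.4, -0.5]
grip_width: 0.0343
```

```bash
python3 -c "
from h import *
to(b2w([-37,-45,65]))"
```

```text
t 35.2 box [-31.4 -49.1 123.4] world [531.6 -36.9 123.4] yaw_y 81.67 z [ 0.027  0.009 -1.   ] F [ 0.  -0.4 -0.5] w 34.3
shift now [ 7.1  3.4 58.3] rot [0.73 1.46 0.26] shift in goal axes [ 5.6  4.1 58.4]
```

Call:
jog_arm([
  [[7, 3, 10, 0.7, 1.5, 0.2, 20], [0, 0, 20, 0, 0, 0, 20], [0, 0, 22, 0, 0, 0, 20], [0, 0, 0, 0, 0, 0, 20]],
])

```text
clock: 35.6
eef_pos: [0.5261, -0.0304, 0.0719]
tool_rot: [0.075, 0.997, 0.0, 0.0]
ft_force: [-0.6, -1.2, -1.3]
grip_width: 0.0344
```

```bash
python3 -c "
from h import *
to(b2w([-37,-45,18]))"
```

```text
t 35.6 box [-37.8 -43.6  71.9] world [526.1 -30.4  71.9] yaw_y 81.45 z [ 0.  0. -1.] F [-0.6 -1.2 -1.3] w 34.4
shift now [-0.8 -1.4 53.9] rot [0.03 0.02 0.05] shift in goal axes [-0.8 -1.4 53.9]
```

Call:
jog_arm([
  [[-1, 0, 15, 0, 0, 0, 20], [0, 0, 15, 0, 0, 0, 20], [0, 0, 15, 0, 0, 0, 20], [0, 0, 8, 0, 0, 0, 20], [0, 0, 0, 0, 0, 0, 20]],
])

```text
clock: 36.1
eef_pos: [0.5291, -0.0238, 0.0199]
tool_rot: [0.07, 0.998, 0.0, 0.0]
ft_force: [0.2, -0.3, -1.0]
grip_width: 0.0348
```

```bash
python3 -c "
from h import *
where()"
```

```text
t 36.1 box [-35.8 -36.6  19.9] world [529.1 -23.8  19.9] yaw_y 81.99 z [ 0.001  0.001 -1.   ] F [ 0.2 -0.3 -1. ] w 34.8
```

Call:
jog_arm([
  [[0, 0, 2, 0, 0, 0, 20], [0, 0, 0, 0, 0, 0, 44], [0, 0, 0, 0, 0, 0, 44], [0, 0, 0, 0, 0, 0, 44], [0, 0, -15, 0, 0, 0, 44]],
])

```text
clock: 36.6
eef_pos: [0.53, -0.0228, 0.0347]
tool_rot: [0.069, 0.998, 0.0, 0.001]
ft_force: [-0.7, 0.2, -0.1]
grip_width: 0.0441
```

Call:
jog_arm([
  [[0, 0, -40, 0, 0, 0, 44], [0, 0, -45, 0, 0, 0, 44], [30, 0, -40, 0, 0, 0, 10], [40, 0, -30, 0, 0, 0, 0], [40, 0, -10, 0, 0, 0, 0]],
])

```text
clock: 37.1
eef_pos: [0.4235, -0.0085, 0.2063]
tool_rot: [0.07, 0.998, 0.0, 0.004]
ft_force: [0.4, 0.2, 1.0]
grip_width: 0.001
```

```bash
python3 -c "
from h import *
where()
s=camera('side');t=camera('top')
cv2.imwrite('pics/c10.png',np.vstack([cv2.resize(s[90:260,180:380],(600,510))])[:,:,::-1])
cv2.imwrite('pics/t10.png',t[:,:,::-1])
for d in masks_of('lid','top')[:1]+masks_of('ceramic_jar','top')[:1]: print(d['at'])
"; python3 j.py
```

```text
t 37.1 box [-142.6  -37.3  206.3] world [423.5  -8.5 206.3] yaw_y 81.92 z [ 0.008  0.    -1.   ] F [0.4 0.2 1. ] w 1.0
[263.8, 170.0]
[299.5, 138.5]
top [273. 202.] W [576. -37.] 92 [122. 117. 111.] 0.56
top [214. 246.] W [445. 146.] 130 [ 48. 101.  54.] 0.51
top [142. 174.] W [666. 371.] 161 [76. 56. 42.] 0.46
side [298. 265.] W [445. 147.] 283 [ 41. 115.  53.] 0.81
side [272. 221.] W [546.  54.] 239 [134. 118. 106.] 0.8
side [276. 197.] W [577. -43.] 255 [128. 108.  94.] 0.8
side [262. 219.] W [584.  48.] 236 [124. 105.  90.] 0.79
side [198. 279.] W [629. 286.] 327 [87. 52. 30.] 0.7
side [159. 310.] W [667. 373.] 370 [94. 57. 33.] 0.58
```

View pics/c10.png

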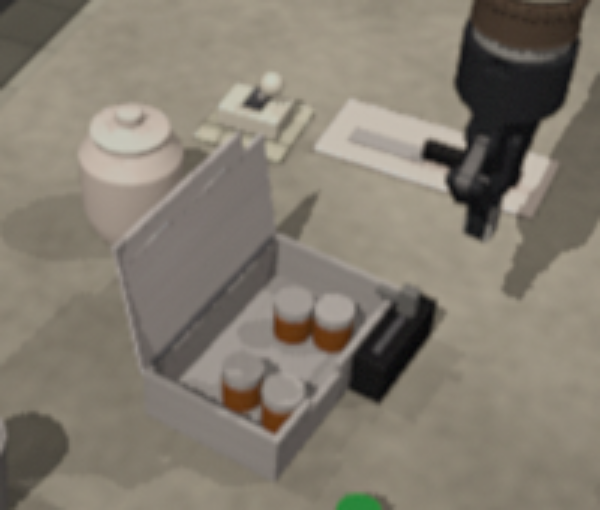

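All four amber jars stand upright in the box, and the lid is still open. Next I go over the lid's top edge with shut fingers and swing it closed from behind, keeping clear of the ceramic jar at box (230,−85).

Call:
jog_arm([
  [[-10, 12, -25, 0, 0, 0, 0], [-40, 12, -5, 0, 0, 0, 0], [-44, 12, 0, 0, 0, 0, 0], [-44, 12, 0, 0, 0, 0, 0], [-44, 12, 0, 0, 0, -0.5, 0]],
])

```text
clock: 38.0
eef_pos: [0.6143, 0.0248, 0.2265]
tool_rot: [0.067, 0.998, -0.0, -0.006]
ft_force: [-0.1, 0.0, 0.6]
grip_width: -0.0001
```

```bash
python3 -c "
from h import *
to(b2w([118,30,220]))"
```

```text
t 38.0 box [ 41.1  24.2 226.5] world [614.3  24.8 226.5] yaw_y 82.29 z [-0.011 -0.    -1.   ] F [-0.1  0.   0.6] w -0.1
shift now [-77.    4.6   5.6] rot [-0.1  -0.64  0.89] shift in goal axes [-76.9   5.8   6.5]
```

Call:
jog_arm([
  [[-38, 3, 0, 0, -0.6, 0.8, 0], [-38, 3, 0, 0, 0, 0, 0], [0, 0, 0, 0, 0, 0, 0]],
])

```text
clock: 38.3
eef_pos: [0.699, 0.0207, 0.2139]
tool_rot: [0.074, 0.997, -0.001, -0.005]
ft_force: [-0.3, 0.1, -1.1]
grip_width: 0.0001
```

```bash
python3 -c "
from h import *
to(b2w([118,30,150]))
print(get_obs()['joint_pos'])"
```

```text
t 38.3 box [125.5  32.9 213.9] world [699.   20.7 213.9] yaw_y 81.52 z [-0.01  -0.002 -1.   ] F [-0.3  0.1 -1.1] w 0.1
shift now [ 6.9 -2.7 63.9] rot [-0.19 -0.53  0.12] shift in goal axes [ 7.5 -2.9 63.9]
[ 3.03385548e-02  6.84195367e-01  6.52936892e-01  1.54924473e+00
 -1.53672181e-03  1.78368417e-01]
```

Call:
jog_arm([
  [[3, 0, 22, 0, -0.5, 0, 0], [0, 0, 22, 0, 0, 0, 0], [0, 0, 18, 0, 0, 0, 0], [0, 0, 0, 0, 0, 0, 0]],
])

```text
clock: 38.7
eef_pos: [0.6964, 0.0204, 0.1399]
tool_rot: [0.074, 0.997, -0.002, -0.006]
ft_force: [0.6, -0.9, -0.4]
grip_width: -0.0001
```

Call:
jog_arm([
  [[8, 0, 0, 0, 0, 0, 0], [10, 0, 0, 0, 0, 0, 0], [12, 0, 0, 0, 0, 0, 0], [12, 0, 0, 0, 0, 0, 0], [12, 0, 0, 0, 0, 0, 0]],
])

```text
clock: 39.2
eef_pos: [0.6446, 0.0277, 0.1416]
tool_rot: [0.075, 0.997, -0.002, -0.004]
ft_force: [1.3, -0.0, -1.0]
grip_width: -0.0001
```

```bash
python3 -c "
from h import *
to(b2w([40,30,140]))"
```

```text
t 39.2 box [ 70.7  31.6 141.6] world [644.6  27.7 141.6] yaw_y 81.37 z [-0.008 -0.004 -1.   ] F [ 1.3 -0.  -1. ] w -0.1
shift now [30.7 -1.6  1.8] rot [-0.29 -0.43 -0.03] shift in goal axes [30.7 -1.6  1.6]
```

Call:
jog_arm([
  [[12, 0, 0, 0, 0, 0, 0], [12, 0, 1, 0, 0, 0, 0], [12, 0, 3, 0, 0, 0, 0], [12, 0, 5, 0, 0, 0, 0], [10, 0, 8, 0, 0, 0, 0]],
])

```text
clock: 39.7
eef_pos: [0.5903, 0.0362, 0.1312]
tool_rot: [0.076, 0.997, -0.002, 0.003]
ft_force: [0.8, -0.5, 0.4]
grip_width: -0.0002
```

Call:
jog_arm([
  [[8, 0, 10, 0, 0, 0, 0], [7, 0, 10, 0, 0, 0, 0], [5, 0, 11, 0, 0, 0, 0], [5, 0, 11, 0, 0, 0, 0], [4, 0, 10, 0, 0, 0, 0]],
])

```text
clock: 40.2
eef_pos: [0.5642, 0.0406, 0.0843]
tool_rot: [0.076, 0.997, -0.001, 0.008]
ft_force: [-0.3, -0.2, -0.3]
grip_width: 0.0
```

```bash
python3 -c "
from h import *
to(b2w([-30,30,56]))
s=camera('side')
cv2.imwrite('pics/c11.png',cv2.resize(s[110:260,200:380],(600,500))[:,:,::-1])"
```

```text
t 40.2 box [-10.7  32.4  84.3] world [564.2  40.6  84.3] yaw_y 81.29 z [ 0.016 -0.003 -1.   ] F [-0.3 -0.2 -0.3] w 0.0
shift now [19.7 -2.4 27.9] rot [-0.05  0.94 -0.11] shift in goal axes [19.3 -2.4 28.3]
```

View pics/c11.png

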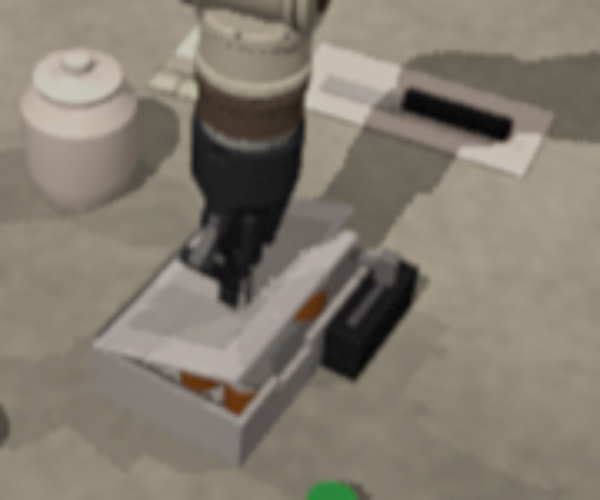

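The lid is about 20° from shut with the finger on its upper face. Pressing it down.

Call:
jog_arm([
  [[5, 0, 9, 0, 0, 0, 0], [6, 0, 9, 0, 0, 0, 0], [5, 0, 7, 0, 0, 0, 0], [2, 0, 4, 0, 0, 0, 0], [0, 0, 3, 0, 0, 0, 0]],
])

```text
clock: 40.75
eef_pos: [0.5481, 0.0432, 0.0555]
tool_rot: [0.076, 0.997, -0.001, 0.012]
ft_force: [-11.0, -1.1, 27.7]
grip_width: -0.0003
```

```bash
python3 -c "
from h import *
where()"
```

```text
t 40.75 box [-27.1  32.5  55.5] world [548.1  43.2  55.5] yaw_y 81.27 z [ 0.023 -0.004 -1.   ] F [-11.   -1.1  27.7] w -0.3
```

Call:
jog_arm([
  [[0, 0, -20, 0, 0, 0, 0], [8, 0, -40, 0, 0.9, 0, 40], [24, -39, -5, 0, 0, 0, 60], [22, -39, 0, 0, 0, 0, 60], [0, -39, 0, 0, 0, 0, 60]],
])

```text
clock: 41.25
eef_pos: [0.4747, -0.0622, 0.1228]
tool_rot: [0.071, 0.997, 0.0, 0.005]
ft_force: [1.3, 0.1, -0.3]
grip_width: 0.0582
```

Call:
jog_arm([
  [[0, 0, 0, 0, 0, 0, 60]],
])

```text
clock: 41.35
eef_pos: [0.4734, -0.0654, 0.123]
tool_rot: [0.074, 0.997, -0.001, 0.005]
ft_force: [0.6, 1.5, 0.9]
grip_width: 0.0602
```

```bash
python3 -c "
from h import *
to(b2w([-80,-85,90]))"
```

```text
t 41.35 box [-84.7 -86.  123. ] world [473.4 -65.4 123. ] yaw_y 81.55 z [ 0.011 -0.002 -1.   ] F [0.6 1.5 0.9] w 60.2
shift now [-4.3  1.  33.1] rot [-0.02  0.62  0.15] shift in goal axes [-4.7  1.  33. ]
```

Call:
jog_arm([
  [[-4, 1, 20, 0, 0.6, 0.1, 60], [0, 0, 22, 0, 0, 0, 60], [0, 0, 18, 0, 0, 0, 60], [0, 0, 6, 0, 0, 0, 60]],
])

```text
clock: 41.75
eef_pos: [0.4788, -0.0649, 0.0562]
tool_rot: [0.076, 0.997, 0.001, 0.002]
ft_force: [-0.6, 0.3, -0.6]
grip_width: 0.0602
```

```bash
python3 -c "
from h import *
to(b2w([-80,-85,56]))"
```

```text
t 41.75 box [-79.4 -84.7  56.2] world [478.8 -64.9  56.2] yaw_y 81.26 z [ 0.004  0.001 -1.   ] F [-0.6  0.3 -0.6] w 60.2
shift now [ 0.6 -0.3  0.2] rot [ 0.09  0.24 -0.14] shift in goal axes [ 0.6 -0.3  0.2]
```

Call:
jog_arm([
  [[0, 0, 0, 0, 0, 0, 0], [0, 0, 0, 0, 0, 0, 0], [0, 0, 0, 0, 0, 0, 0], [0, 0, 0, 0, 0, 0, 0], [0, 0, 0, 0, 0, 0, 0]],
])

```text
clock: 42.25
eef_pos: [0.4787, -0.0637, 0.0563]
tool_rot: [0.075, 0.997, 0.001, 0.002]
ft_force: [0.5, -0.8, -7.3]
grip_width: 0.0106
```

Call:
jog_arm([
  [[0, 0, 0, 0, 0, 0, 0], [0, 10, 0, 0, 0, 0, 0], [0, 10, 0, 0, 0, 0, 0], [0, 10, 0, 0, 0, 0, 0], [0, 7, 0, 0, 0, 0, 0]],
])

```text
clock: 42.75
eef_pos: [0.4844, -0.0257, 0.0563]
tool_rot: [0.076, 0.997, -0.0, 0.001]
ft_force: [0.9, -1.5, -4.8]
grip_width: 0.0103
```

Call:
jog_arm([
  [[0, 4, 0, 0, 0, 0, 0], [0, 4, 0, 0, 0, 0, 0]],
])

```text
clock: 42.95
eef_pos: [0.4845, -0.0249, 0.0563]
tool_rot: [0.078, 0.997, -0.012, 0.001]
ft_force: [-2.3, -18.0, -1.9]
grip_width: 0.0106
```

```bash
python3 -c "
from h import *
where()"
```

```text
t 42.95 box [-79.8 -44.3  56.3] world [484.5 -24.9  56.3] yaw_y 81.08 z [ 0.    -0.023 -1.   ] F [ -2.3 -18.   -1.9] w 10.6
```

Call:
jog_arm([
  [[0, 3, 0, 0, 0, 0, 0], [0, 0, 0, 0, 0, 0, 40], [0, 0, 0, 0, 0, 0, 40], [0, 0, 0, 0, 0, 0, 40], [0, 0, -20, 0, 0, 0, 40]],
])

```text
clock: 43.45
eef_pos: [0.4838, -0.022, 0.0758]
tool_rot: [0.078, 0.997, -0.015, -0.0]
ft_force: [0.5, 0.3, 0.7]
grip_width: 0.0402
```

Call:
jog_arm([
  [[0, 0, -40, 0, 0, 0, 60], [40, 0, -40, 0, 0, 0, 60], [40, 10, -30, 0, 0, 0, 60], [40, 40, 0, 0, 0, 0, 60], [20, 40, 0, 0, 0, 0, 60]],
])

```text
clock: 43.95
eef_pos: [0.3711, 0.0881, 0.1861]
tool_rot: [0.081, 0.997, -0.011, 0.005]
ft_force: [1.6, 1.0, -0.5]
grip_width: 0.0601
```

```bash
python3 -c "
from h import *
where()
t=camera('top');s=camera('side')
for n in('top','side'): print(n,[(np.round(d['at'],1),round(d['conf'],2)) for d in masks_of('lock_grip',n)][:2],'home',proj(n,b2w([-81,-45,70])/1000),'open',proj(n,b2w([-81,-85,70])/1000))
a=cv2.resize(s[90:240,180:380],(480,360));b=cv2.resize(t[120:260,120:400],(480,240))
c=cv2.resize(s[170:220,270:340],(308,220),interpolation=2);c=np.pad(c,((0,380),(0,0),(0,0)))
cv2.imwrite('pics/c12.png',np.hstack([np.vstack([a,b]),c])[:,:,::-1])"
```

```text
t 43.95 box [-208.8   50.4  186.1] world [371.1  88.1 186.1] yaw_y 80.66 z [ 0.008 -0.023 -1.   ] F [ 1.6  1.  -0.5] w 60.1
top [(array([271.8, 226.5]), 0.46)] home [271.69837529 230.99812853] open [285.44166191 232.84301761]
side [] home [309.48384103 196.60645878] open [316.79786992 187.41229685]
```

View pics/c12.png

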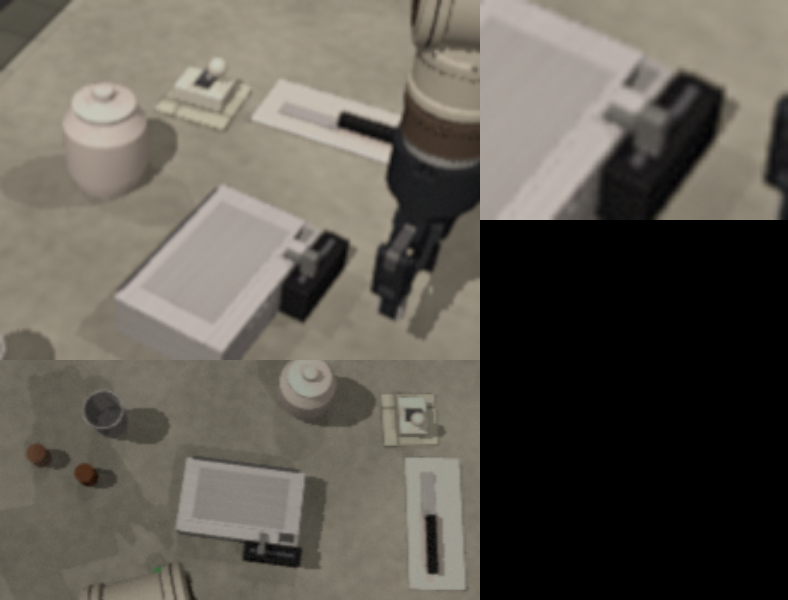

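```bash
python3 -c "
from workcell import *
print(job_done())"
```

```text
the job is handed in; nothing more can be done
None
```

The masala box is packed, shut and locked, and I handed the job in at about 44 s of the 210 s allowed.

- **Opening:** I slid the lock open until it met the stop at about 26 N. I then prised the lid up with the blade through the slot, swung it past upright to about its stop, and laid the blade flat back on its rest.
- **Jars:** I stood all four steel-capped amber jars upright inside the box. The brown and green look-alikes stayed where they were.
- **Closing:** I pressed the lid shut. The fingertip read 55.5 mm high at about 28 N, against a shut-lid height of 56 mm. I then slid the lock about 39 mm home, until the stop pushed back at about 18 N.

**Last checks:**
- The final pictures show the lid flat with the lock's tongue over it and the blade on the white rest.
- The ceramic jar, steel cup and switch appear unmoved, and the gripper is clear of everything.
- The lock network reported nothing in the side picture. In the top picture it agreed with the home position along the slide, though it read about 4 px off across it with low confidence. For "fully home" I relied on the contact force, the measured travel and the picture.
- The jars could not be seen once the lid was shut. The last picture with the lid open showed all four upright, and the lid closed without catching.

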